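# Tap a mallet head central in the boring jig and hold it down

### The job

Square up and centre the mallet head between the long lines scribed on the jig board by tapping its long sides gently from opposite sides, first the left (as seen from the robot), then the right and so on as needed, sliding it on the board without lifting or tipping it and keeping it inside the short cross lines. Then swing the upright hold-down arm over until its pad rests on top of the head. Leave everything else where it is.

Things in the scene. Friction and masses are not known exactly. Their poses are not given: they have to be found in the camera images.
- jig: boring jig: plywood board fixed to the bench, 18 mm thick, from x = -130 to +190 mm and y = -170 to +170 mm of its frame. Origin on the bench surface, under the centre of the scribed rectangle; +x away from the robot, +y to the left, z up. At its far side a dark wooden post (x = 125 to 175 mm, 60 mm wide, top at z = 126 mm) carries the hold-down arm.
- mallet_head: laminated wooden mallet head, 150 mm long (its x) x 100 wide (its y) x 65 high, 0.5 to 0.85 kg, loose on the board, too wide to grip. Origin: centre of its underside; +y is its left long side. Starts skewed 11 to 20 degrees counter-clockwise from above: far end too far left, near end too far right. Done: axes along the jig's, origin at jig y = 0, 10 mm of board showing inside each long line.
- jig_marks (a point): centre of the scribed rectangle on the board's top (18 mm above the bench), axes as the jig's: two long dark lines at y = -60 and +60 mm, two short cross lines at x = -95 and +95 mm, and centre-line ticks at y = 0 just outside the cross lines
- hold_down (a joint): angle of the hold-down arm (rad) about its level hinge across the jig: 0 upright, growing as it swings towards the robot and down; 1.57 level, its pad resting on top of the mallet head. Starts at 0.1 to 0.45. Stiff hinge (about 0.3 N m, 2 to 4 N at the ball): it stays where it is left.
- hold_down_pivot (a point): hinge axis of the hold-down arm, on the post at x = 145, y = 0, z = 111 mm of the jig frame
- hold_down_ball (a point): centre of the black ball, diameter 30 mm, at the free end of the hold-down arm, 150 mm from the hinge axis. The arm is a bar 24 mm wide, 16 mm thick; a 30 mm round pad stands out 28 mm from its centre line, 105 mm from the hinge, on the side that comes down. With the arm level the ball's centre is 111 mm above the bench.
- pencil: flat carpenter's pencil, dark wood, 130 x 14 x 8 mm, lying on the far left corner of the jig board; origin under its centre
- wedge: small loose wooden block, 70 x 30 x 16 mm, on the far right corner of the jig board; origin under its centre
- plane: dark wooden hand plane, 240 x 66 mm, 130 mm high with its iron, on the bench to the right; origin under its centre
- chisel: chisel, 240 mm long, 24 mm thick handle, on the bench to the left; origin under the joint of blade and handle
- try_square: try square, 150 mm wooden stock 30 mm high with a 230 mm steel blade, on the bench to the left; origin under the middle of the stock
- glue_bottle: white glue bottle standing on the bench to the right, diameter 64 mm, 170 mm high; origin at its foot
There are look-alikes about, which are no part of the job. Leave any blue or yellow look-alike of the mallet_head alone.

How it is judged:
By the outcome, as a careful person would: the job done as asked, in the order asked, and still so for the second after the job is handed in, with the robot touching nothing.
It also fails if it takes over 72 s, if anything falls off the work surface, if the arm or the gripper's body presses on something with over 40 N, if the wrist force passes 120 N, or if a joint passes its speed limit or range.

### The arm

A 7-joint arm with a two-finger parallel gripper is mounted at the origin on the work surface. World frame = base frame: x ahead of the robot, y to its left, z up, the work surface at z = 0. Lengths are in m, angles in rad, forces in N, time in s.
With the tool pointing down it reaches from about 0.4 to 0.85 m from the base axis. Payload 4.5 kg.
Tool frame: the origin (TCP) lies on the centre line of the jaws, within the pads' length; the fingertips stand 11 mm ahead of it and the grasp point (between the pads) lies 8 mm behind it; z points along the fingers, y is the line along which they close (so a half turn about z gives the same grasp; the last joint's range is limited). The gripper opens to 88 mm and grips with 3 to 60 N. Pads are 18 mm wide; open, the fingers measure 123 mm over their backs; the gripper's body (75 mm by 187 mm) begins 45 mm behind the grasp point.
Start: joints at [-1.268, 0.689, -0.195, 1.565, 0.157, 0.902, -0.215], TCP at [0.166, 0.603, 0.25] pointing down, gripper open.
Joint ranges: [-3.01, 3.01], [-0.46, 2.08], [-1.47, 1.51], [0.13, 2.56], [-1, 4.14], [0.04, 2.09], [-2.66, 2.66]. Speed limits (rad/s): [2.57, 2.57, 3.14, 3.14, 3.14, 3.14, 3.14].

### API

Orientations are given as a unit quaternion [x, y, z, w].
In Python, from plant import * gives the robot as it stands. The module is installed in compiled form; this text tells all that it offers.
- The arm moves only by the tool send_rows, never from a script. Its argument "motion" is a list of rows, each an object of numbers: "x", "y", "z": the shift along the tool's x, y, z in cm; "rx", "ry", "rz": the turn, a rotation vector about the tool's x, y, z in rad; "jaw": the finger opening in cm, from 0 to 8.81. In form: [{"x": .., "y": .., "z": .., "rx": .., "ry": .., "rz": .., "jaw": ..}, ...]. A call has exactly 5 rows; each row shifts and turns the commanded pose from where the row before left it, along the tool's axes as they then stand; what a row does not reach is not made up. A row lasts 1/10 s, in which the tool goes at most 50 mm and 8.59 degrees, less where a joint would pass 70% of its speed; a pose out of reach is approached as far as the arm can. A call is refused whole if a number of a shift passes 5 or a number of a turn 0.15, either way. A call with a gripper value outside its range is refused whole. The fingers move at their own pace and stop on an object; "grip_force" is the grip in N (left out, the last holds). Time passes only in rows, so rows that do not move let the fingers close, or fill a call up. It gives the time, the measured TCP pose, the force, the opening and the grip force at its end, in the units of the state.
- get_state(): the state, without advancing time (a new reading comes with each control period).
- snapshot(name): name is "scene" or "top"; returns a dict with "img" (420x560x3 uint8, red, green, blue), "vertical_fov" (degrees; the focal length in pixels is half the picture's height over the tangent of half this angle, whatever the lens; pixels are square), "cx", "cy" (the principal point, pixels), "D" ([k1, k2, p1, p2, k3] as OpenCV has them; the pictures are not rectified), "extrinsics" (4x4, takes a point from camera to world coordinates). Camera axes: x right, y up, looking along -z (the intrinsics and any distortion apply to the point x, -y, -z); pixel columns grow to the right and rows downward; lengths in m; the calibration is good to about 2 mm. A picture is of the moment at which its call begins. There is no depth.
- finish_job(): hands the job in; it is judged then, once.
The state is a dict: "clock": time; "q": joint angles; "qd": joint speeds; "joint_torque": joint torques, N m; "tool_pos": TCP position; "eef_rot": TCP orientation; "contact_force": force on the tool from outside, world axes, zero at the start; "moment": the same for the moment, N m; "opening": opening from 0.0 (shut) to 1.0 (fully open); "finger_force": force on a finger pad.
Only numpy, scipy, OpenCV 4.12 (cv2) and the standard library are available. Lean on these libraries where they do the work, as an engineer would, in place of code of your own. Each camera call takes 0.05 s, during which the arm holds its last target. There are 200 camera calls.

## Working session

There is one attempt and no reset: what is moved stays moved. The work goes in short steps, Python scripts to look and compute and a tool call to move; the robot and the scene stay as the last step left them, time stands still between calls to the robot, and variables do not carry over. Pictures are saved under pics/ and viewed, at most 10 in all, crops included, and the job is handed in when it is done.

Besides the shell and the picture viewer there is one more tool, called after "Call:" as name([rows], argument=value, ...), one row to a line, values as JSON. send_rows: Moves the arm, as the interface text tells. Its arguments: {"type":"object","properties":{"motion":{"type":"array"},"grip_force":{"type":"number"}},"required":["motion"]}

```bash
mkdir -p pics; cat > h.py <<'E'
from plant import *
import numpy as np, cv2
from scipy.spatial.transform import Rotation as R
def cam(n):
    s=snapshot(n); h,w=s["img"].shape[:2]; f=h/2/np.tan(np.radians(s["vertical_fov"])/2)
    K=np.array([[f,0,s["cx"]],[0,f,s["cy"]],[0,0,1]]); return s,K,np.array(s["D"],float),np.array(s["extrinsics"])
def ground(px,z,c):
    s,K,D,E=c; p=cv2.undistortPoints(np.array(px,float).reshape(-1,1,2),K,D).reshape(-1,2)
    d=np.c_[p[:,0],-p[:,1],-np.ones(len(p))]@E[:3,:3].T; o=E[:3,3]
    return o+d*((z-o[2])/d[:,2])[:,None]
def proj(P,c):
    s,K,D,E=c; q=(np.array(P,float)-E[:3,3])@E[:3,:3]; q=q*[1,-1,-1]
    return cv2.projectPoints(q.reshape(-1,1,3),np.zeros(3),np.zeros(3),K,D)[0].reshape(-1,2)
E
python3 - <<'E'
from h import *
import pickle
for n in("scene","top"):
    c=cam(n); pickle.dump(c,open(n+".pkl","wb")); cv2.imwrite(f"pics/{n}0.png",cv2.resize(c[0]["img"][:,:,::-1],(800,600),interpolation=cv2.INTER_CUBIC))
    print(n,c[1],c[2],c[3].round(3))
s=get_state(); print(s["tool_pos"],s["eef_rot"],R.from_quat(s["eef_rot"]).as_matrix().round(3),s["contact_force"],s["clock"])
E
```

```text
scene [[487.04277901   0.         276.92955025]
 [  0.         487.04277901 204.09030085]
 [  0.           0.           1.        ]] [0.06028845 0.         0.         0.         0.        ] [[-0.148 -0.829  0.539  1.177]
 [ 0.989 -0.124  0.08   0.043]
 [ 0.     0.545  0.839  1.241]
 [ 0.     0.     0.     1.   ]]
top [[411.13905828   0.         278.28343415]
 [  0.         411.13905828 210.08707599]
 [  0.           0.           1.        ]] [-0.12016332  0.          0.          0.          0.        ] [[ 0.002  0.996 -0.091  0.356]
 [-1.     0.002  0.005 -0.043]
 [ 0.005  0.091  0.996  1.617]
 [ 0.     0.     0.     1.   ]]
[0.16587791 0.60203595 0.24900948] [ 1.33954424e-01  9.90987170e-01 -7.99239535e-04 -4.86339468e-05] [[-0.964  0.265 -0.   ]
 [ 0.265  0.964 -0.002]
 [-0.    -0.002 -1.   ]] [ 0.25398147 -0.04097294 -0.3951369 ] 0.1
```

View pics/scene0.png

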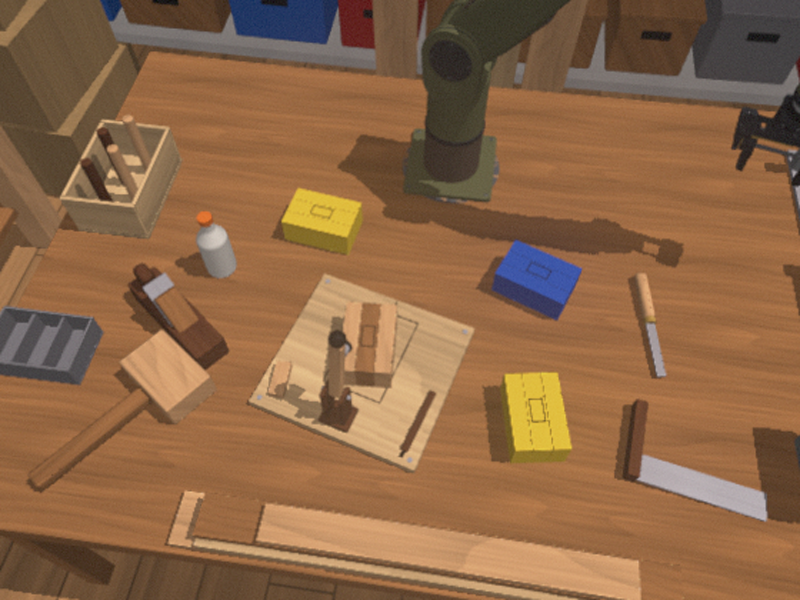

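View pics/top0.png

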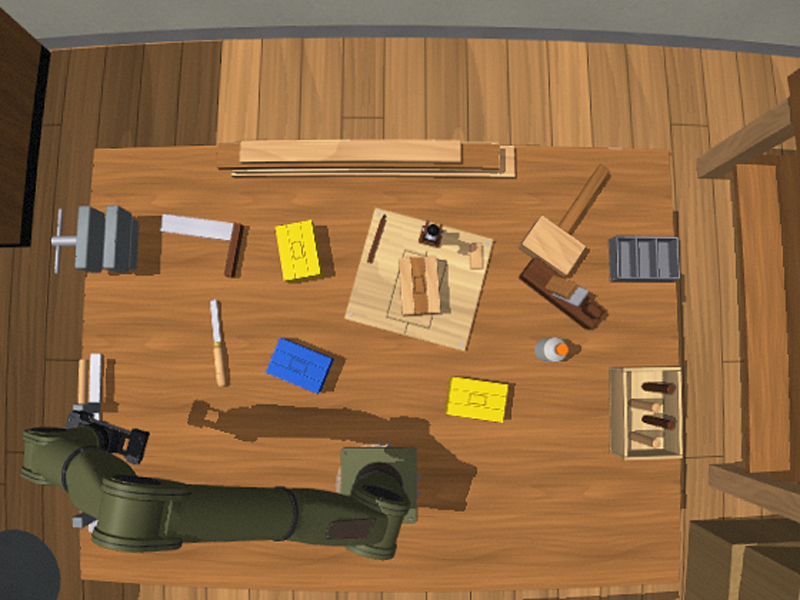

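The scene and top pictures show the jig board at top px (420,280) in the 800x600 view, with one laminated wooden head on it at (420,285). The yellow look-alikes are at (298,250) and (478,398), the blue one at (300,365), and a full mallet with handle at (555,245). The wooden block on the jig between the scribed lines is the one meant. I'll confirm it in a crop.

```bash
python3 - <<'E'
from h import *
import pickle
a=pickle.load(open("top.pkl","rb"))[0]["img"][140:250,235:355,::-1]
b=pickle.load(open("scene.pkl","rb"))[0]["img"][185:335,170:340,::-1]
cv2.imwrite("pics/c_top.png",cv2.resize(a,None,fx=5,fy=5,interpolation=cv2.INTER_CUBIC))
cv2.imwrite("pics/c_sc.png",cv2.resize(b,None,fx=4,fy=4,interpolation=cv2.INTER_CUBIC))
E
```

```text
(no output)
```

View pics/c_top.png

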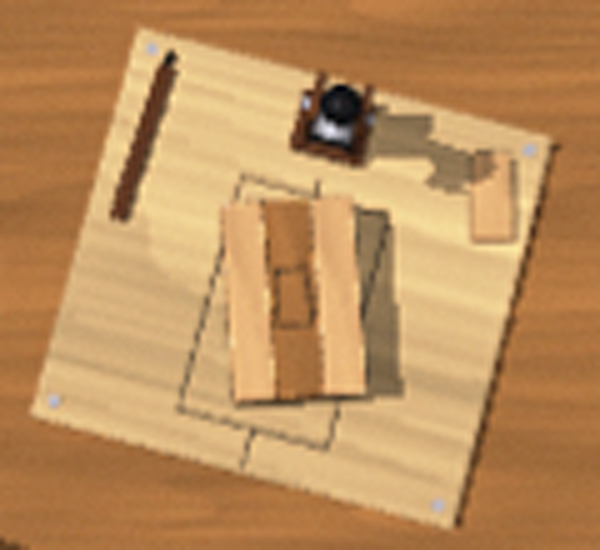

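View pics/c_sc.png

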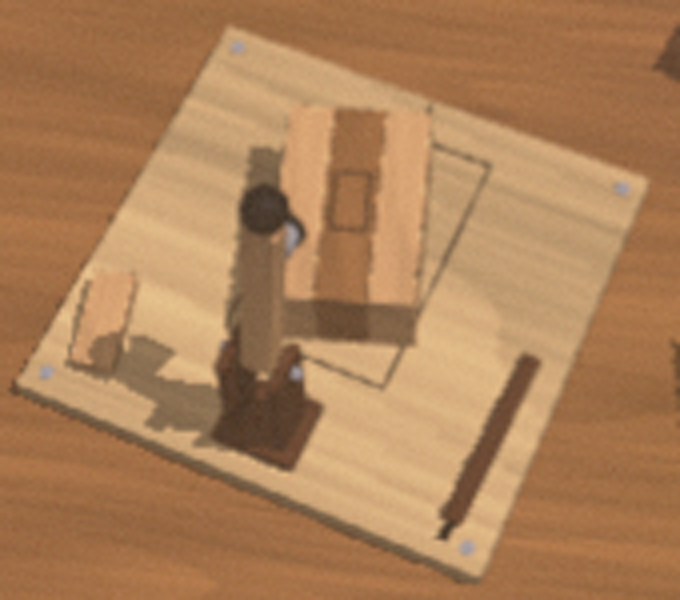

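The crops confirm the laminated head on the jig (top crop corners about (222,208), (352,197), (366,393), (235,402)). It is skewed counter-clockwise and sits right of centre. The ball is at (342,103), with the hold-down arm upright. Next I fit the poses.

```bash
cat > fit.py <<'E'
from h import *
from scipy.optimize import least_squares
def fit(z,loc,obs,x0):
    # obs: list of (cam, idx list, px); pose x,y,yaw
    loc=np.array(loc,float)
    def W(p,i): 
        a=np.zeros((len(i),3)); L=loc[i]; c,s=np.cos(p[2]),np.sin(p[2])
        a[:,0]=p[0]+c*L[:,0]-s*L[:,1]; a[:,1]=p[1]+s*L[:,0]+c*L[:,1]; a[:,2]=L[:,2]; return a
    f=lambda p: np.concatenate([(proj(W(p,i),c)-np.array(px)).ravel() for c,i,px in obs])
    r=least_squares(f,x0,loss="soft_l1"); return r.x,np.abs(f(r.x)).reshape(-1,2).round(1)
E
cat > m0.py <<'E'
from fit import *
import pickle
T=pickle.load(open("top.pkl","rb"));S=pickle.load(open("scene.pkl","rb"))
t=lambda a:(np.array(a,float)+.5)/5-.5+[235,140]
s=lambda a:(np.array(a,float)+.5)/4-.5+[170,185]
z=.018
L=[[.19,.17,z],[.19,-.17,z],[-.13,-.17,z],[-.13,.17,z],[.095,.06,z],[-.095,.06,z],[-.095,-.06,z],[.095,-.06,z]]
for nm,o in(("both",0),("top",1),("scene",2)):
    ob=[(T,[0,1,2,3,4,5,6,7],t([(137,28),(553,140),(454,522),(33,412),(242,175),(180,408),(327,448),(388,222)])),
     (S,[0,1,2,3,5,4],s([(482,577),(15,385),(228,28),(650,180),(490,163),(383,386)]))]
    if o: ob=[ob[o-1]]
    J,e=fit(0,L,ob,[.6,0,-.2]); print(nm,"jig",J.round(4),e.max(0))
    h=.083
    H=[[.075,.05,h],[.075,-.05,h],[-.075,-.05,h],[-.075,.05,h],[.075,.05,.018]]
    ob=[(T,[0,1,2,3],t([(222,208),(352,197),(366,393),(235,402)])),(S,[0,1,2,3,4],s([(415,305),(283,302),(290,108),(432,110),(413,343)]))]
    if o: ob=[ob[o-1]]
    Hd,e=fit(0,H,ob,[.6,0,0]); print("head",Hd.round(4),e.max(0))
    c,si=np.cos(J[2]),np.sin(J[2]); d=Hd[:2]-J[:2]
    print("head in jig mm",(np.array([c*d[0]+si*d[1],-si*d[0]+c*d[1]])*1e3).round(1),np.degrees(Hd[2]-J[2]).round(2))
    if not o: np.save("jig.npy",J)
J=np.load("jig.npy");c,si=np.cos(J[2]),np.sin(J[2])
def ball(a): 
    r=.145-.15*np.sin(a); return [[J[0]+c*r,J[1]+si*r,.111+.15*np.cos(a)]]
f=lambda a:np.r_[(proj(ball(a[0]),T)-t([(342,103)])).ravel(),(proj(ball(a[0]),S)-s([(265,208)])).ravel()]
r=least_squares(f,[.3]);print("hold",r.x,r.fun,ball(r.x[0]))
E
python3 m0.py
```

```text
both jig [ 0.5361 -0.1017 -0.257 ] [0.5 1.8]
head [ 0.5388 -0.106   0.0797] [4.5 2.2]
head in jig mm [ 3.7 -3.5] 19.29
top jig [ 0.5347 -0.1026 -0.2603] [0.4 1.4]
head [ 0.5363 -0.107   0.0707] [0.3 0.5]
head in jig mm [ 2.7 -3.9] 18.96
scene jig [ 0.537  -0.1011 -0.2557] [0.3 0.5]
head [ 0.5412 -0.1048  0.0975] [3.8 1.1]
head in jig mm [ 5.  -2.5] 20.24
hold [0.19034656] [-0.30377215  0.01184149 -0.08200745  0.03567053] [[np.float64(0.6488807272389928), np.float64(-0.13138561359198034), np.float64(0.25829080885535977)]]
```

Call:
send_rows([
  {"rz": 0.15,"jaw": 8.8},
  {"rz": 0.15,"jaw": 8.8},
  {"rz": 0.15,"jaw": 8.8},
  {"rz": 0.15,"jaw": 8.8},
  {"rz": 0.15,"jaw": 8.8},
])

```text
schema error: expected keys x, y, z, rx, ry, rz, jaw
```

Call:
send_rows([
  {"rz": 0.15,"jaw": 8.8},
  {"rz": 0.15,"jaw": 8.8},
  {"rz": 0.15,"jaw": 8.8},
  {"rz": 0.15,"jaw": 8.8},
  {"rz": 0.15,"jaw": 8.8},
])

```text
schema error: expected keys x, y, z, rx, ry, rz, jaw
```

```bash
cat > go.py <<'E'
# usage: go.py jx jy z(m): remaining shift in tool axes (cm) and turn to the tool pose aligned with the jig
from h import *
import sys
J=np.array([.535,-.102,-.2585])
def report(jx,jy,z):
    s=get_state(); M=R.from_quat(s["eef_rot"]).as_matrix(); c,si=np.cos(J[2]),np.sin(J[2])
    G=np.array([[-si,c,0],[c,si,0],[0,0,-1.]])
    t=np.array([J[0]+c*jx-si*jy,J[1]+si*jx+c*jy,z]); d=t-s["tool_pos"]
    p=s["tool_pos"][:2]-J[:2]
    print("t",round(s["clock"],2),"jig xy mm",(np.array([c*p[0]+si*p[1],-si*p[0]+c*p[1]])*1e3).round(1),"z",round(s["tool_pos"][2]*1e3,1),"F",np.round(s["contact_force"],1),"op",round(s["opening"],3))
    print("turn tool",R.from_matrix(M.T@G.T.T if 0 else M.T@G).as_rotvec().round(3),"shift in aligned tool cm",(G.T@d*100).round(2),"q",np.round(s["q"],2))
report(*map(float,sys.argv[1:4]))
E
sed -i 's/G=np.array(\[\[-si,c,0\],\[c,si,0\],\[0,0,-1.\]\])/G=np.array([[-si,c,0],[c,si,0],[0,0,-1.]])/' go.py
python3 go.py -0.015 0.10 0.25
```

```text
t 0.1 jig xy mm [-536.8  586.3] z 249.0 F [ 0.3 -0.  -0.4] op 1.0
turn tool [-1.000e-03  1.000e-03  1.561e+00] shift in aligned tool cm [-48.63  52.18  -0.1 ] q [-1.27  0.69 -0.19  1.57  0.16  0.9  -0.22]
```

Call:
send_rows([
  {"x": 0,"y": 0,"z": 0,"rx": 0,"ry": 0,"rz": 0.15,"jaw": 8.8},
  {"x": 0,"y": 0,"z": 0,"rx": 0,"ry": 0,"rz": 0.15,"jaw": 8.8},
  {"x": 0,"y": 0,"z": 0,"rx": 0,"ry": 0,"rz": 0.15,"jaw": 8.8},
  {"x": 0,"y": 0,"z": 0,"rx": 0,"ry": 0,"rz": 0.15,"jaw": 8.8},
  {"x": 0,"y": 0,"z": 0,"rx": 0,"ry": 0,"rz": 0.15,"jaw": 8.8},
])

```text
clock: 0.6
tool_pos: [0.1658, 0.6022, 0.2493]
eef_rot: [0.49, 0.872, -0.001, 0.0]
contact_force: [-0.0, -0.7, -0.3]
opening: 1.004
finger_force: 0.0
```

Call:
send_rows([
  {"x": 0,"y": 0,"z": 0,"rx": 0,"ry": 0,"rz": 0.15,"jaw": 8.8},
  {"x": 0,"y": 0,"z": 0,"rx": 0,"ry": 0,"rz": 0.15,"jaw": 8.8},
  {"x": 0,"y": 0,"z": 0,"rx": 0,"ry": 0,"rz": 0.15,"jaw": 8.8},
  {"x": 0,"y": 0,"z": 0,"rx": 0,"ry": 0,"rz": 0.15,"jaw": 8.8},
  {"x": 0,"y": 0,"z": 0,"rx": 0,"ry": 0,"rz": 0.15,"jaw": 8.8},
])

```text
clock: 1.1
tool_pos: [0.1657, 0.6023, 0.2493]
eef_rot: [0.775, 0.631, -0.0, 0.0]
contact_force: [0.7, -0.1, 0.0]
opening: 0.996
finger_force: 0.0
```

Call:
send_rows([
  {"x": 0,"y": 0,"z": 0,"rx": 0,"ry": 0,"rz": 0.061,"jaw": 8.8},
  {"x": -2.8,"y": 3,"z": 0,"rx": 0,"ry": 0,"rz": 0,"jaw": 8.8},
  {"x": -2.8,"y": 3,"z": 0,"rx": 0,"ry": 0,"rz": 0,"jaw": 8.8},
  {"x": -2.8,"y": 3,"z": 0,"rx": 0,"ry": 0,"rz": 0,"jaw": 8.8},
  {"x": -2.8,"y": 3,"z": 0,"rx": 0,"ry": 0,"rz": 0,"jaw": 8.8},
])

```text
clock: 1.6
tool_pos: [0.2537, 0.462, 0.2495]
eef_rot: [0.792, 0.61, -0.0, 0.0]
contact_force: [1.4, 0.7, -0.8]
opening: 0.998
finger_force: 0.0
```

Call:
send_rows([
  {"x": -2.8,"y": 3,"z": 0,"rx": 0,"ry": 0,"rz": 0,"jaw": 8.8},
  {"x": -2.8,"y": 3,"z": 0,"rx": 0,"ry": 0,"rz": 0,"jaw": 8.8},
  {"x": -2.8,"y": 3,"z": 0,"rx": 0,"ry": 0,"rz": 0,"jaw": 8.8},
  {"x": -2.8,"y": 3,"z": 0,"rx": 0,"ry": 0,"rz": 0,"jaw": 8.8},
  {"x": -2.8,"y": 3,"z": 0,"rx": 0,"ry": 0,"rz": 0,"jaw": 8.8},
])

```text
clock: 2.1
tool_pos: [0.3629, 0.2883, 0.2496]
eef_rot: [0.792, 0.61, -0.0, -0.0]
contact_force: [1.4, -0.3, -0.4]
opening: 0.998
finger_force: 0.0
```

```bash
python3 go.py -0.015 0.10 0.25
```

```text
t 2.1 jig xy mm [-266.2  333.4] z 249.6 F [ 1.4 -0.3 -0.4] op 0.998
turn tool [-0.  0. -0.] shift in aligned tool cm [-23.34  25.12  -0.04] q [-0.9   0.49  0.2   2.05 -0.16  0.62 -0.85]
```

Call:
send_rows([
  {"x": -2.6,"y": 2.8,"z": 0,"rx": 0,"ry": 0,"rz": 0,"jaw": 8.8},
  {"x": -2.6,"y": 2.8,"z": 0,"rx": 0,"ry": 0,"rz": 0,"jaw": 8.8},
  {"x": -2.6,"y": 2.8,"z": 0,"rx": 0,"ry": 0,"rz": 0,"jaw": 8.8},
  {"x": -2.6,"y": 2.8,"z": 0,"rx": 0,"ry": 0,"rz": 0,"jaw": 8.8},
  {"x": -2.6,"y": 2.8,"z": 0,"rx": 0,"ry": 0,"rz": 0,"jaw": 8.8},
])

```text
clock: 2.6
tool_pos: [0.4649, 0.1269, 0.2495]
eef_rot: [0.792, 0.61, -0.0, -0.0]
contact_force: [1.4, 0.9, 0.1]
opening: 0.998
finger_force: 0.0
```

Call:
send_rows([
  {"x": -2.6,"y": 2.8,"z": 0,"rx": 0,"ry": 0,"rz": 0,"jaw": 8.8},
  {"x": -2.6,"y": 2.8,"z": 0,"rx": 0,"ry": 0,"rz": 0,"jaw": 8.8},
  {"x": -2.6,"y": 2.8,"z": 0,"rx": 0,"ry": 0,"rz": 0,"jaw": 8.8},
  {"x": -2.5,"y": 2.7,"z": 0,"rx": 0,"ry": 0,"rz": 0,"jaw": 8.8},
  {"x": 0,"y": 0,"z": 2,"rx": 0,"ry": 0,"rz": 0,"jaw": 8.8},
])

```text
clock: 3.1
tool_pos: [0.5495, -0.006, 0.2314]
eef_rot: [0.795, 0.607, 0.002, 0.004]
contact_force: [-0.7, -0.1, 0.0]
opening: 0.996
finger_force: 0.0
```

Call:
send_rows([
  {"x": 0,"y": 0,"z": 4,"rx": 0,"ry": 0,"rz": 0,"jaw": 8.8},
  {"x": 0,"y": 0,"z": 4,"rx": 0,"ry": 0,"rz": 0,"jaw": 8.8},
  {"x": 0,"y": 0,"z": 4,"rx": 0,"ry": 0,"rz": 0,"jaw": 8.8},
  {"x": 0,"y": 0,"z": 3,"rx": 0,"ry": 0,"rz": 0,"jaw": 8.8},
  {"x": 0,"y": 0,"z": 0,"rx": 0,"ry": 0,"rz": 0,"jaw": 8.8},
])

```text
clock: 3.6
tool_pos: [0.5424, 0.0005, 0.0761]
eef_rot: [0.792, 0.61, -0.003, -0.003]
contact_force: [0.3, -0.3, 0.6]
opening: 0.999
finger_force: 0.0
```

```bash
python3 go.py -0.015 0.10 0.041; python3 - <<'E'
from h import *
c=cam("scene"); cv2.imwrite("pics/c1.png",cv2.resize(c[0]["img"][150:340,150:360,::-1],None,fx=3,fy=3,interpolation=cv2.INTER_CUBIC))
E
```

```text
t 3.6 jig xy mm [-19.  100.9] z 76.1 F [ 0.3 -0.3  0.6] op 0.999
turn tool [-0.008  0.002 -0.   ] shift in aligned tool cm [-0.09  0.4   3.51] q [-0.13  0.86  0.07  1.94 -0.16  0.35 -0.19]
```

View pics/c1.png

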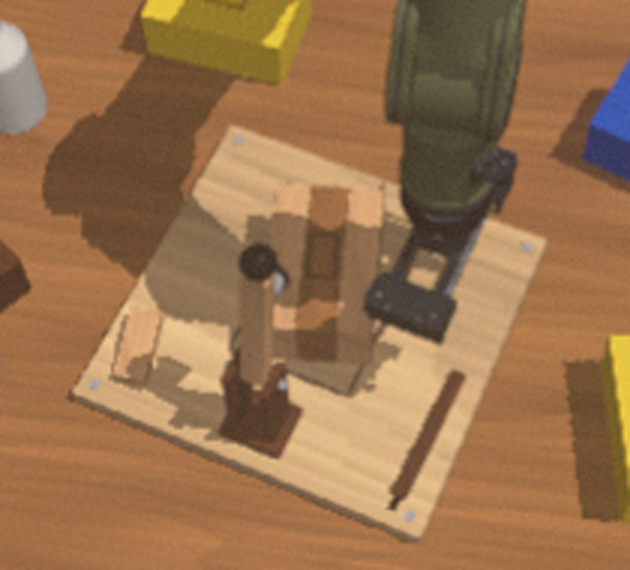

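The picture shows the open gripper at (415,300), left of the head at (320,270) and clear of everything. I'll lower it and tap from the left.

Call:
send_rows([
  {"x": 0,"y": 0.3,"z": 1.5,"rx": 0,"ry": 0,"rz": 0,"jaw": 8.8},
  {"x": 0,"y": 0,"z": 1.0,"rx": 0,"ry": 0,"rz": 0,"jaw": 8.8},
  {"x": 0,"y": 0,"z": 0.5,"rx": 0,"ry": 0,"rz": 0,"jaw": 8.8},
  {"x": 0,"y": 0,"z": 0,"rx": 0,"ry": 0,"rz": 0,"jaw": 8.8},
  {"x": 0,"y": 0,"z": 0,"rx": 0,"ry": 0,"rz": 0,"jaw": 8.8},
])

```text
clock: 4.15
tool_pos: [0.5484, -0.0004, 0.05]
eef_rot: [0.792, 0.61, 0.0, 0.0]
contact_force: [0.4, -0.3, -0.2]
opening: 1.001
finger_force: 0.0
```

```bash
python3 go.py -0.015 0.075 0.041
```

```text
t 4.15 jig xy mm [-13.  101.7] z 50.0 F [ 0.4 -0.3 -0.2] op 1.001
turn tool [ 0. -0. -0.] shift in aligned tool cm [-2.67 -0.2   0.9 ] q [-0.12  0.91  0.06  1.93 -0.17  0.3  -0.18]
```

Call:
send_rows([
  {"x": -0.6,"y": 0,"z": 0.4,"rx": 0,"ry": 0,"rz": 0,"jaw": 8.8},
  {"x": -0.6,"y": -0.2,"z": 0.4,"rx": 0,"ry": 0,"rz": 0,"jaw": 8.8},
  {"x": -0.5,"y": 0,"z": 0,"rx": 0,"ry": 0,"rz": 0,"jaw": 8.8},
  {"x": -0.3,"y": 0,"z": 0,"rx": 0,"ry": 0,"rz": 0,"jaw": 8.8},
  {"x": -0.3,"y": 0,"z": 0,"rx": 0,"ry": 0,"rz": 0,"jaw": 8.8},
])

```text
clock: 4.65
tool_pos: [0.5404, -0.0227, 0.0418]
eef_rot: [0.793, 0.61, 0.0, 0.0]
contact_force: [0.3, 1.4, 0.5]
opening: 0.999
finger_force: 0.0
```

Call:
send_rows([
  {"x": -0.3,"y": 0,"z": 0,"rx": 0,"ry": 0,"rz": 0,"jaw": 8.8},
  {"x": -0.3,"y": 0,"z": 0,"rx": 0,"ry": 0,"rz": 0,"jaw": 8.8},
  {"x": -0.3,"y": 0,"z": 0,"rx": 0,"ry": 0,"rz": 0,"jaw": 8.8},
  {"x": 0,"y": 0,"z": 0,"rx": 0,"ry": 0,"rz": 0,"jaw": 8.8},
  {"x": 0,"y": 0,"z": 0,"rx": 0,"ry": 0,"rz": 0,"jaw": 8.8},
])

```text
clock: 5.15
tool_pos: [0.5384, -0.0305, 0.0418]
eef_rot: [0.792, 0.61, 0.0, -0.0]
contact_force: [0.9, 0.8, 0.5]
opening: 1.001
finger_force: 0.8
```

```bash
python3 go.py -0.015 0.058 0.041
```

```text
t 5.15 jig xy mm [-15.  70.] z 41.8 F [0.9 0.8 0.5] op 1.001
turn tool [ 0.    -0.001 -0.   ] shift in aligned tool cm [-1.2  -0.    0.08] q [-0.06  0.92  0.05  1.96 -0.15  0.26 -0.14]
```

Call:
send_rows([
  {"x": -0.2,"y": 0,"z": 0,"rx": 0,"ry": 0,"rz": 0,"jaw": 8.8},
  {"x": -0.2,"y": 0,"z": 0,"rx": 0,"ry": 0,"rz": 0,"jaw": 8.8},
  {"x": -0.2,"y": 0,"z": 0,"rx": 0,"ry": 0,"rz": 0,"jaw": 8.8},
  {"x": -0.2,"y": 0,"z": 0,"rx": 0,"ry": 0,"rz": 0,"jaw": 8.8},
  {"x": -0.2,"y": 0,"z": 0,"rx": 0,"ry": 0,"rz": 0,"jaw": 8.8},
])

```text
clock: 5.65
tool_pos: [0.5356, -0.0407, 0.0417]
eef_rot: [0.793, 0.61, 0.0, 0.0]
contact_force: [1.9, 2.5, -0.6]
opening: 0.998
finger_force: 1.4
```

Call:
send_rows([
  {"x": -0.1,"y": 0,"z": 0,"rx": 0,"ry": 0,"rz": 0,"jaw": 8.8},
  {"x": -0.1,"y": 0,"z": 0,"rx": 0,"ry": 0,"rz": 0,"jaw": 8.8},
  {"x": -0.1,"y": 0,"z": 0,"rx": 0,"ry": 0,"rz": 0,"jaw": 8.8},
  {"x": 0,"y": 0,"z": 0,"rx": 0,"ry": 0,"rz": 0,"jaw": 8.8},
  {"x": 0,"y": 0,"z": 0,"rx": 0,"ry": 0,"rz": 0,"jaw": 8.8},
])

```text
clock: 6.15
tool_pos: [0.5346, -0.0436, 0.0417]
eef_rot: [0.793, 0.61, -0.0, -0.0]
contact_force: [1.3, 2.0, 0.2]
opening: 1.0
finger_force: 1.0
```

```bash
python3 go.py -0.015 0.056 0.041; python3 - <<'E'
from h import *
import pickle
c=cam("scene"); pickle.dump(c,open("s2.pkl","wb")); a=c[0]["img"][170:320,170:330,::-1]
cv2.imwrite("pics/c2.png",cv2.resize(a,None,fx=4,fy=4,interpolation=cv2.INTER_CUBIC))
E
```

```text
t 6.15 jig xy mm [-15.3  56.3] z 41.7 F [1.3 2.  0.2] op 1.0
turn tool [-0.     0.    -0.001] shift in aligned tool cm [-0.03  0.03  0.07] q [-0.03  0.92  0.04  1.97 -0.14  0.26 -0.13]
```

View pics/c2.png

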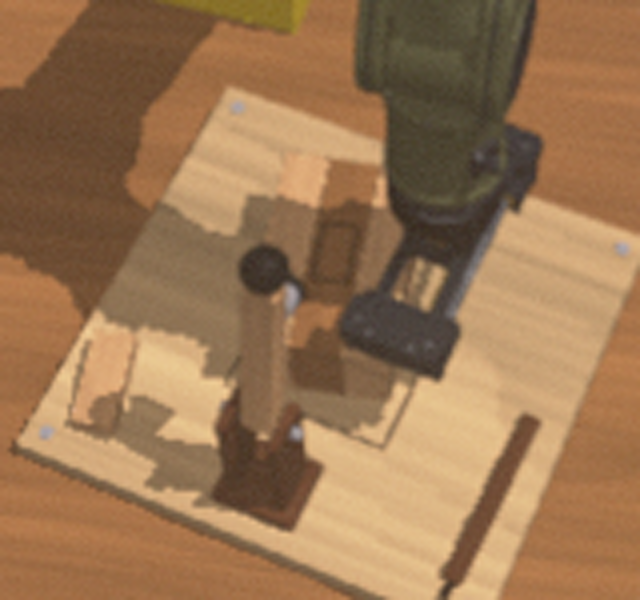

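The head has turned partway, with its near-right corner now at (283,155), and the forces are only about 2 N. Next is the tap from the right: back off, rise, cross over nearer the robot and lower.

Call:
send_rows([
  {"x": 1.0,"y": 0,"z": 0,"rx": 0,"ry": 0,"rz": 0,"jaw": 8.8},
  {"x": 1.5,"y": -1.5,"z": -1,"rx": 0,"ry": 0,"rz": 0,"jaw": 8.8},
  {"x": 0,"y": -2,"z": -3.5,"rx": 0,"ry": 0,"rz": 0,"jaw": 8.8},
  {"x": 0,"y": 0,"z": -4,"rx": 0,"ry": 0,"rz": 0,"jaw": 8.8},
  {"x": -1,"y": 0,"z": -1,"rx": 0,"ry": 0,"rz": 0,"jaw": 8.8},
])

```text
clock: 6.7
tool_pos: [0.5057, -0.0185, 0.1396]
eef_rot: [0.792, 0.611, 0.002, 0.001]
contact_force: [1.4, 0.0, 0.5]
opening: 1.0
finger_force: 0.0
```

Call:
send_rows([
  {"x": -4,"y": 0,"z": 0,"rx": 0,"ry": 0,"rz": 0,"jaw": 8.8},
  {"x": -4,"y": 0,"z": 0,"rx": 0,"ry": 0,"rz": 0,"jaw": 8.8},
  {"x": -4,"y": 0,"z": 0,"rx": 0,"ry": 0,"rz": 0,"jaw": 8.8},
  {"x": -3,"y": 0,"z": 0,"rx": 0,"ry": 0,"rz": 0,"jaw": 8.8},
  {"x": -2.0,"y": 0,"z": 0,"rx": 0,"ry": 0,"rz": 0,"jaw": 8.8},
])

```text
clock: 7.2
tool_pos: [0.4593, -0.1876, 0.1362]
eef_rot: [0.794, 0.608, -0.001, -0.0]
contact_force: [0.0, -0.8, -0.3]
opening: 0.997
finger_force: 0.0
```

```bash
python3 go.py -0.015 -0.1 0.042
```

```text
t 7.2 jig xy mm [ -51.4 -102.1] z 136.2 F [ 0.  -0.8 -0.3] op 0.997
turn tool [-0.002  0.002 -0.005] shift in aligned tool cm [0.21 3.64 9.42] q [ 0.27  0.72  0.03  2.06 -0.05  0.37  0.08]
```

Call:
send_rows([
  {"x": 0,"y": 1.8,"z": 2.5,"rx": 0,"ry": 0,"rz": 0,"jaw": 8.8},
  {"x": 0,"y": 1.8,"z": 3,"rx": 0,"ry": 0,"rz": 0,"jaw": 8.8},
  {"x": 0,"y": 0,"z": 2.5,"rx": 0,"ry": 0,"rz": 0,"jaw": 8.8},
  {"x": 0,"y": 0,"z": 1.2,"rx": 0,"ry": 0,"rz": 0,"jaw": 8.8},
  {"x": 0,"y": 0,"z": 0,"rx": 0,"ry": 0,"rz": 0,"jaw": 8.8},
])

```text
clock: 7.7
tool_pos: [0.4941, -0.1933, 0.043]
eef_rot: [0.793, 0.61, -0.002, -0.002]
contact_force: [-1.7, -0.1, 0.3]
opening: 0.999
finger_force: 0.0
```

```bash
python3 go.py -0.015 -0.059 0.042
```

```text
t 7.7 jig xy mm [-16.2 -98.7] z 43.0 F [-1.7 -0.1  0.3] op 0.999
turn tool [-0.005  0.    -0.001] shift in aligned tool cm [3.97 0.12 0.1 ] q [ 0.27  0.91  0.02  1.98 -0.06  0.25  0.08]
```

Call:
send_rows([
  {"x": 0.5,"y": 0,"z": 0,"rx": 0,"ry": 0,"rz": 0,"jaw": 8.8},
  {"x": 0.5,"y": 0,"z": 0,"rx": 0,"ry": 0,"rz": 0,"jaw": 8.8},
  {"x": 0.3,"y": 0,"z": 0,"rx": 0,"ry": 0,"rz": 0,"jaw": 8.8},
  {"x": 0.3,"y": 0,"z": 0,"rx": 0,"ry": 0,"rz": 0,"jaw": 8.8},
  {"x": 0.3,"y": 0,"z": 0,"rx": 0,"ry": 0,"rz": 0,"jaw": 8.8},
])

```text
clock: 8.2
tool_pos: [0.5002, -0.1757, 0.0453]
eef_rot: [0.793, 0.61, -0.001, 0.0]
contact_force: [-4.3, -3.2, 2.6]
opening: 0.996
finger_force: 2.0
```

Call:
send_rows([
  {"x": 0.3,"y": 0,"z": 0,"rx": 0,"ry": 0,"rz": 0,"jaw": 8.8},
  {"x": 0.3,"y": 0,"z": 0,"rx": 0,"ry": 0,"rz": 0,"jaw": 8.8},
  {"x": 0.3,"y": 0,"z": 0,"rx": 0,"ry": 0,"rz": 0,"jaw": 8.8},
  {"x": 0.3,"y": 0,"z": 0,"rx": 0,"ry": 0,"rz": 0,"jaw": 8.8},
  {"x": 0.2,"y": 0,"z": 0,"rx": 0,"ry": 0,"rz": 0,"jaw": 8.8},
])

```text
clock: 8.7
tool_pos: [0.5046, -0.1611, 0.0446]
eef_rot: [0.792, 0.61, 0.0, -0.0]
contact_force: [-2.8, -2.9, 2.4]
opening: 1.004
finger_force: 1.7
```

Call:
send_rows([
  {"x": 0.2,"y": 0,"z": 0,"rx": 0,"ry": 0,"rz": 0,"jaw": 8.8},
  {"x": 0.2,"y": 0,"z": 0,"rx": 0,"ry": 0,"rz": 0,"jaw": 8.8},
  {"x": 0.2,"y": 0,"z": 0,"rx": 0,"ry": 0,"rz": 0,"jaw": 8.8},
  {"x": 0.1,"y": 0,"z": 0,"rx": 0,"ry": 0,"rz": 0,"jaw": 8.8},
  {"x": 0,"y": 0,"z": 0,"rx": 0,"ry": 0,"rz": 0,"jaw": 8.8},
])

```text
clock: 9.2
tool_pos: [0.5067, -0.1544, 0.0447]
eef_rot: [0.792, 0.61, 0.0, 0.0]
contact_force: [-1.4, -0.7, 0.3]
opening: 1.001
finger_force: 0.9
```

```bash
python3 go.py -0.015 -0.059 0.042
```

```text
t 9.2 jig xy mm [-13.9 -57.9] z 44.7 F [-1.4 -0.7  0.3] op 1.001
turn tool [ 0.    -0.001 -0.   ] shift in aligned tool cm [-0.11 -0.11  0.27] q [ 0.19  0.91  0.03  1.99 -0.09  0.24  0.04]
```

Call:
send_rows([
  {"x": -1.0,"y": 0,"z": 0,"rx": 0,"ry": 0,"rz": 0,"jaw": 8.8},
  {"x": -2,"y": -1,"z": 0,"rx": 0,"ry": 0,"rz": 0,"jaw": 8.8},
  {"x": -3,"y": -2,"z": -4,"rx": 0,"ry": 0,"rz": 0,"jaw": 8.8},
  {"x": -3,"y": -3,"z": -5,"rx": 0,"ry": 0,"rz": 0,"jaw": 8.8},
  {"x": -4,"y": -4,"z": -4,"rx": 0,"ry": 0,"rz": 0,"jaw": 8.8},
])

```text
clock: 9.7
tool_pos: [0.4021, -0.2413, 0.1505]
eef_rot: [0.792, 0.61, 0.002, 0.002]
contact_force: [0.1, -0.7, 0.2]
opening: 0.998
finger_force: 0.0
```

Call:
send_rows([
  {"x": -4,"y": -4,"z": 0,"rx": 0,"ry": 0,"rz": 0,"jaw": 8.8},
  {"x": -4,"y": -2,"z": 0,"rx": 0,"ry": 0,"rz": 0,"jaw": 8.8},
  {"x": 0,"y": 0,"z": 0,"rx": 0,"ry": 0,"rz": 0,"jaw": 8.8},
  {"x": 0,"y": 0,"z": 0,"rx": 0,"ry": 0,"rz": 0,"jaw": 8.8},
  {"x": 0,"y": 0,"z": 0,"rx": 0,"ry": 0,"rz": 0,"jaw": 8.8},
])

```text
clock: 10.2
tool_pos: [0.3295, -0.2985, 0.1489]
eef_rot: [0.792, 0.611, 0.001, 0.001]
contact_force: [-0.2, -0.3, -0.0]
opening: 0.998
finger_force: 0.0
```

```bash
python3 go.py -0.015 -0.059 0.042; python3 - <<'E'
from h import *
import pickle
c=cam("top"); pickle.dump(c,open("t3.pkl","wb")); a=c[0]["img"][140:250,235:355,::-1]
c=cam("scene"); pickle.dump(c,open("s3.pkl","wb")); b=c[0]["img"][185:335,170:340,::-1]
# side by side: top x4 (480x440), scene x2... keep each 400 wide
A=cv2.resize(a,None,fx=4,fy=4,interpolation=cv2.INTER_CUBIC)[:, :400]
B=cv2.resize(b,None,fx=3,fy=3,interpolation=cv2.INTER_CUBIC)[:,100:500]
im=np.zeros((450,800,3),np.uint8); im[:440,:400]=A; im[:450,400:]=B
cv2.imwrite("pics/c3.png",im)
E
```

```text
t 10.2 jig xy mm [-148.4 -242.5] z 148.9 F [-0.2 -0.3 -0. ] op 0.998
turn tool [ 0.002 -0.001  0.001] shift in aligned tool cm [18.35 13.34 10.69] q [ 0.65  0.65 -0.03  2.2   0.05  0.29  0.32]
```

View pics/c3.png

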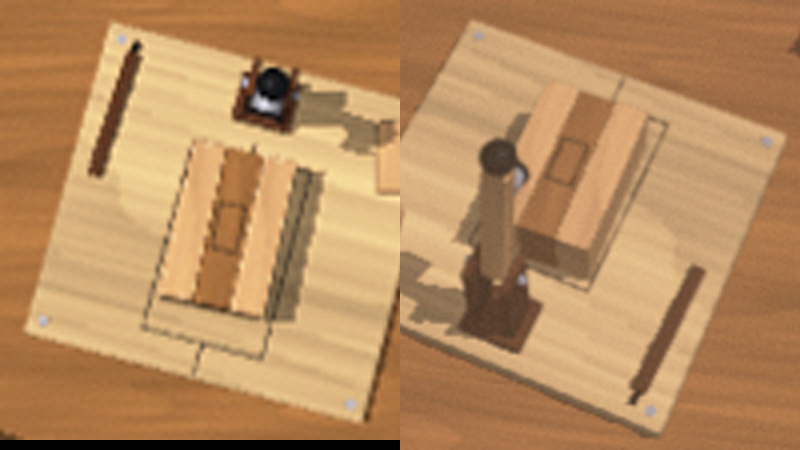

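The head is now nearly square (top half: corners about (193,141), (297,162), (268,317), (163,297)), with both long lines showing. I'll fit its pose.

```bash
cat > m1.py <<'E'
from fit import *
import pickle
T=pickle.load(open("t3.pkl","rb"));S=pickle.load(open("s3.pkl","rb"))
t=lambda a:(np.array(a,float)+.5)/4-.5+[235,140]
s=lambda a:(np.array(a,float)+[-300+.5,.5])/3-.5+[170,185]
J=np.array([.535,-.102,-.2585]);h=.083
H=[[.075,.05,h],[.075,-.05,h],[-.075,-.05,h],[-.075,.05,h],[.075,.05,.018]]
a=(T,[0,1,2,3],t([(193,141),(297,162),(268,317),(163,297)]));b=(S,[0,1,2,3],s([(588,248),(520,228),(556,82),(650,110)]))
Jt=np.array([.5347,-.1026,-.2603]);Js=np.array([.537,-.1011,-.2557])
for n,ob,J in(("top",[a],Jt),("scene",[b],Js),("both",[a,b],np.load("jig.npy"))):
    Hd,e=fit(0,H,ob,[.54,-.1,-.26]);c,si=np.cos(J[2]),np.sin(J[2]);d=Hd[:2]-J[:2]
    print(n,Hd.round(4),e.max(0),"in jig mm",(np.array([c*d[0]+si*d[1],-si*d[0]+c*d[1]])*1e3).round(1),np.degrees(Hd[2]-J[2]).round(2))
E
python3 m1.py
```

```text
top [ 0.5463 -0.1027 -0.189 ] [0.  0.1] in jig mm [11.3  2.9] 4.08
scene [ 0.5521 -0.0898 -0.1427] [7.3 2.2] in jig mm [11.8 14.8] 6.48
both [ 0.5488 -0.0991 -0.2061] [11.7  5.3] in jig mm [11.6  5.8] 2.92
```

```bash
cat > ef.py <<'E'
# edge fit: pose (x,y,yaw) maximising the image gradient across projected model edges
from h import *
from scipy.optimize import minimize
from scipy.ndimage import map_coordinates
def seg(a,b,n=60): t=np.linspace(.04,.96,n)[:,None]; return np.array(a)*(1-t)+np.array(b)*t
def loop(P): return [seg(P[i],P[(i+1)%len(P)]) for i in range(len(P))]
z=.018;h=.083
BOARD=loop([[.19,.17,z],[.19,-.17,z],[-.13,-.17,z],[-.13,.17,z]])
HEAD=loop([[.075,.05,h],[.075,-.05,h],[-.075,-.05,h],[-.075,.05,h]])
def tf(p,L):
    c,s=np.cos(p[2]),np.sin(p[2]); return np.c_[p[0]+c*L[:,0]-s*L[:,1],p[1]+s*L[:,0]+c*L[:,1],L[:,2]]
def efit(c,E,p0,sg=(2.,1.2,.8)):
    p=np.array(p0,float); img=c[0]["img"].astype(np.float32)
    for s in sg:
        G=cv2.GaussianBlur(img,(0,0),s); gx=np.gradient(G,axis=1);gy=np.gradient(G,axis=0)
        def cost(d):
            q=p+d*[.01,.01,.05]; tot=0
            for L in E:
                u=proj(tf(q,L),c); n=u[-1]-u[0]; n=np.array([-n[1],n[0]])/np.hypot(*n)
                v=0
                for k in range(3):
                    g=map_coordinates(gx[...,k],[u[:,1],u[:,0]],order=1)*n[0]+map_coordinates(gy[...,k],[u[:,1],u[:,0]],order=1)*n[1]
                    v+=np.mean(np.abs(g))
                tot-=v
            return tot
        r=minimize(cost,np.zeros(3),method="Nelder-Mead",options=dict(initial_simplex=np.array([[0,0,0],[.4,0,0],[0,.4,0],[0,0,.5]])*s/2,xatol=1e-3,fatol=1e-3)); p=p+r.x*[.01,.01,.05]
    return p
def rel(Hd,J):
    c,s=np.cos(J[2]),np.sin(J[2]);d=(Hd-J)[:2]; return np.r_[c*d[0]+s*d[1],-s*d[0]+c*d[1]]*1e3,np.degrees(Hd[2]-J[2])
def both(T,S,h0):
    for n,c,E in(("top",T,HEAD),("scene",S,[HEAD[0],HEAD[2],HEAD[3]]) ):
        J=efit(c,BOARD,[.535,-.102,-.2585]); Hd=efit(c,E if n=="top" else [HEAD[2],HEAD[3]],h0); a,b=rel(Hd,J)
        print(n,"jig",J.round(4),"head",Hd.round(4),"rel mm",a.round(1),"deg",b.round(2))
E
python3 - <<'E'
from ef import *
import pickle
L=lambda n:pickle.load(open(n+".pkl","rb"))
both(L("top"),L("scene"),[.537,-.106,.075])
both(L("t3"),L("s3"),[.546,-.102,-.2])
E
```

```text
top jig [ 0.5345 -0.1009 -0.2622] head [ 0.5398 -0.1056  0.072 ] rel mm [ 6.4 -3.2] deg 19.15
scene jig [ 0.5371 -0.1009 -0.2597] head [ 0.5413 -0.1074  0.0573] rel mm [ 5.7 -5.2] deg 18.17
top jig [ 0.5345 -0.1008 -0.2612] head [ 0.5422 -0.0983 -0.2088] rel mm [6.8 4.4] deg 3.0
scene jig [ 0.5371 -0.1009 -0.2598] head [ 0.551  -0.1    -0.2121] rel mm [13.2  4.5] deg 2.73
```

Call:
send_rows([
  {"x": 4.5,"y": 1,"z": 0,"rx": 0,"ry": 0,"rz": 0,"jaw": 8.8},
  {"x": 4.5,"y": 1,"z": 0,"rx": 0,"ry": 0,"rz": 0,"jaw": 8.8},
  {"x": 4.5,"y": 1,"z": 0,"rx": 0,"ry": 0,"rz": 0,"jaw": 8.8},
  {"x": 4.5,"y": 1,"z": 0,"rx": 0,"ry": 0,"rz": 0,"jaw": 8.8},
  {"x": 4.5,"y": 1,"z": 0,"rx": 0,"ry": 0,"rz": 0,"jaw": 8.8},
])

```text
clock: 10.8
tool_pos: [0.4351, -0.0908, 0.1487]
eef_rot: [0.792, 0.611, 0.0, -0.0]
contact_force: [1.1, 0.5, 0.4]
opening: 0.997
finger_force: 0.0
```

Call:
send_rows([
  {"x": 4.5,"y": 1,"z": 0,"rx": 0,"ry": 0,"rz": 0,"jaw": 8.8},
  {"x": 4.5,"y": 2,"z": 0,"rx": 0,"ry": 0,"rz": 0,"jaw": 8.8},
  {"x": 2.7,"y": 4,"z": 0,"rx": 0,"ry": 0,"rz": 0,"jaw": 8.8},
  {"x": 0,"y": 2.5,"z": 2,"rx": 0,"ry": 0,"rz": 0,"jaw": 8.8},
  {"x": 0,"y": 0,"z": 3,"rx": 0,"ry": 0,"rz": 0,"jaw": 8.8},
])

```text
clock: 11.3
tool_pos: [0.5619, -0.0028, 0.0994]
eef_rot: [0.791, 0.612, 0.004, 0.003]
contact_force: [-0.5, -1.5, 0.3]
opening: 0.998
finger_force: 0.0
```

```bash
sed -i 's/^J=.*/J=np.array([.536,-.101,-.261])/' go.py; python3 go.py 0.0 0.1 0.042
```

```text
t 11.3 jig xy mm [ -0.3 101.6] z 99.4 F [-0.5 -1.5  0.3] op 0.998
turn tool [ 0.01  -0.003  0.007] shift in aligned tool cm [-0.16  0.03  5.74] q [-0.13  0.83  0.09  1.89 -0.17  0.42 -0.17]
```

Call:
send_rows([
  {"x": 0,"y": 0,"z": 2.5,"rx": 0,"ry": 0,"rz": 0.003,"jaw": 8.8},
  {"x": 0,"y": 0,"z": 1.7,"rx": 0,"ry": 0,"rz": 0,"jaw": 8.8},
  {"x": 0,"y": 0,"z": 0.8,"rx": 0,"ry": 0,"rz": 0,"jaw": 8.8},
  {"x": 0,"y": 0,"z": 0,"rx": 0,"ry": 0,"rz": 0,"jaw": 8.8},
  {"x": 0,"y": 0,"z": 0,"rx": 0,"ry": 0,"rz": 0,"jaw": 8.8},
])

```text
clock: 11.8
tool_pos: [0.556, -0.0048, 0.0493]
eef_rot: [0.793, 0.609, 0.0, 0.0]
contact_force: [-0.2, -0.8, 0.6]
opening: 0.996
finger_force: 0.0
```

```bash
python3 go.py 0.0 0.059 0.042
```

```text
t 11.8 jig xy mm [-5.5 98.1] z 49.3 F [-0.2 -0.8  0.6] op 0.996
turn tool [ 0.001 -0.    -0.   ] shift in aligned tool cm [-3.91  0.55  0.73] q [-0.12  0.92  0.07  1.91 -0.18  0.32 -0.16]
```

Tap from the left: 3.9 cm in total, the last part gently.

Call:
send_rows([
  {"x": -0.8,"y": 0.3,"z": 0.4,"rx": 0,"ry": 0,"rz": 0,"jaw": 8.8},
  {"x": -0.8,"y": 0.2,"z": 0.3,"rx": 0,"ry": 0,"rz": 0,"jaw": 8.8},
  {"x": -0.5,"y": 0,"z": 0,"rx": 0,"ry": 0,"rz": 0,"jaw": 8.8},
  {"x": -0.3,"y": 0,"z": 0,"rx": 0,"ry": 0,"rz": 0,"jaw": 8.8},
  {"x": -0.3,"y": 0,"z": 0,"rx": 0,"ry": 0,"rz": 0,"jaw": 8.8},
])

```text
clock: 12.3
tool_pos: [0.5533, -0.0333, 0.042]
eef_rot: [0.794, 0.608, 0.0, -0.0]
contact_force: [-0.7, -0.4, -0.7]
opening: 0.998
finger_force: 0.0
```

Call:
send_rows([
  {"x": -0.2,"y": 0,"z": 0,"rx": 0,"ry": 0,"rz": 0,"jaw": 8.8},
  {"x": -0.2,"y": 0,"z": 0,"rx": 0,"ry": 0,"rz": 0,"jaw": 8.8},
  {"x": -0.2,"y": 0,"z": 0,"rx": 0,"ry": 0,"rz": 0,"jaw": 8.8},
  {"x": -0.2,"y": 0,"z": 0,"rx": 0,"ry": 0,"rz": 0,"jaw": 8.8},
  {"x": -0.2,"y": 0,"z": 0,"rx": 0,"ry": 0,"rz": 0,"jaw": 8.8},
])

```text
clock: 12.8
tool_pos: [0.5515, -0.0417, 0.0419]
eef_rot: [0.793, 0.609, 0.001, 0.0]
contact_force: [2.7, 2.3, -1.6]
opening: 1.0
finger_force: 1.1
```

Call:
send_rows([
  {"x": -0.1,"y": 0,"z": 0,"rx": 0,"ry": 0,"rz": 0,"jaw": 8.8},
  {"x": -0.1,"y": 0,"z": 0,"rx": 0,"ry": 0,"rz": 0,"jaw": 8.8},
  {"x": 0,"y": 0,"z": 0,"rx": 0,"ry": 0,"rz": 0,"jaw": 8.8},
  {"x": 0,"y": 0,"z": 0,"rx": 0,"ry": 0,"rz": 0,"jaw": 8.8},
  {"x": 0,"y": 0,"z": 0,"rx": 0,"ry": 0,"rz": 0,"jaw": 8.8},
])

```text
clock: 13.3
tool_pos: [0.5504, -0.0444, 0.0419]
eef_rot: [0.793, 0.609, 0.0, 0.0]
contact_force: [2.0, 2.0, 0.2]
opening: 1.002
finger_force: 0.9
```

```bash
python3 go.py 0.0 0.059 0.042
```

```text
t 13.3 jig xy mm [-0.7 58.4] z 41.9 F [2.  2.  0.2] op 1.002
turn tool [ 0.    -0.    -0.001] shift in aligned tool cm [ 0.06  0.07 -0.01] q [-0.04  0.93  0.06  1.92 -0.16  0.3  -0.11]
```

Call:
send_rows([
  {"x": 1.0,"y": 0,"z": 0,"rx": 0,"ry": 0,"rz": 0,"jaw": 8.8},
  {"x": 2,"y": -2,"z": -1,"rx": 0,"ry": 0,"rz": 0,"jaw": 8.8},
  {"x": 3,"y": -3,"z": -4,"rx": 0,"ry": 0,"rz": 0,"jaw": 8.8},
  {"x": 3,"y": -4,"z": -4,"rx": 0,"ry": 0,"rz": 0,"jaw": 8.8},
  {"x": 3,"y": -4,"z": -1,"rx": 0,"ry": 0,"rz": 0,"jaw": 8.8},
])

```text
clock: 13.8
tool_pos: [0.4668, 0.0909, 0.1294]
eef_rot: [0.794, 0.607, 0.002, 0.001]
contact_force: [0.3, 0.1, -0.7]
opening: 0.999
finger_force: 0.0
```

Call:
send_rows([
  {"x": 4,"y": -2,"z": 0,"rx": 0,"ry": 0,"rz": 0,"jaw": 8.8},
  {"x": 3,"y": 0,"z": 0,"rx": 0,"ry": 0,"rz": 0,"jaw": 8.8},
  {"x": 0,"y": 0,"z": 0,"rx": 0,"ry": 0,"rz": 0,"jaw": 8.8},
  {"x": 0,"y": 0,"z": 0,"rx": 0,"ry": 0,"rz": 0,"jaw": 8.8},
  {"x": 0,"y": 0,"z": 0,"rx": 0,"ry": 0,"rz": 0,"jaw": 8.8},
])

```text
clock: 14.3
tool_pos: [0.4645, 0.1617, 0.1271]
eef_rot: [0.794, 0.608, -0.001, 0.0]
contact_force: [-0.6, -1.0, 0.2]
opening: 0.998
finger_force: 0.0
```

```bash
python3 go.py 0.0 -0.1 0.042; python3 - <<'E'
from ef import *
import pickle
T=cam("top");S=cam("scene"); pickle.dump(T,open("t4.pkl","wb"));pickle.dump(S,open("s4.pkl","wb"))
both(T,S,[.545,-.103,-.25])
A=cv2.resize(T[0]["img"][140:250,235:355,::-1],None,fx=4,fy=4,interpolation=cv2.INTER_CUBIC)[:, :400]
B=cv2.resize(S[0]["img"][185:335,170:340,::-1],None,fx=3,fy=3,interpolation=cv2.INTER_CUBIC)[:,100:500]
im=np.zeros((450,800,3),np.uint8); im[:440,:400]=A; im[:450,400:]=B
cv2.imwrite("pics/c4.png",im)
E
```

```text
t 14.3 jig xy mm [-136.9  235.3] z 127.1 F [-0.6 -1.   0.2] op 0.998
turn tool [-0.001  0.002 -0.003] shift in aligned tool cm [-33.53  13.69   8.51] q [-0.52  0.74  0.14  2.08 -0.29  0.35 -0.4 ]
top jig [ 0.5343 -0.1008 -0.2614] head [ 0.5456 -0.1056 -0.2634] rel mm [12.2 -1.7] deg -0.12
scene jig [ 0.5371 -0.1012 -0.2573] head [ 0.5483 -0.1048 -0.2581] rel mm [11.8 -0.6] deg -0.05
```

View pics/c4.png

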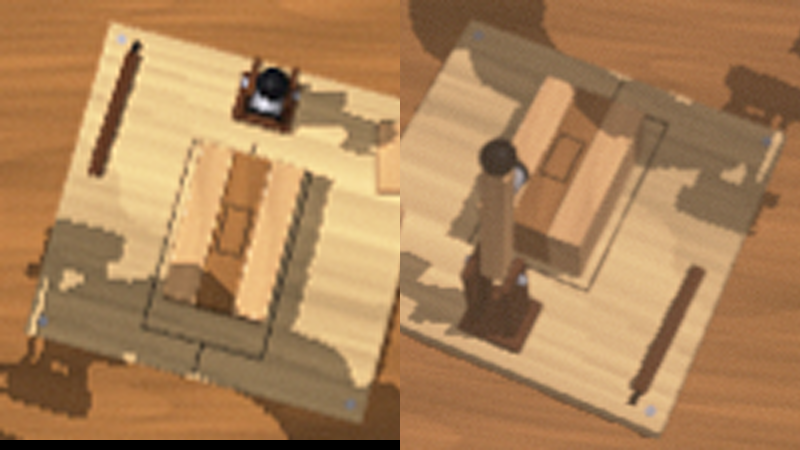

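The picture shows the head square in the rectangle. Fits give about -1 mm in y and -0.1° in turn, x about +12 mm, and it is inside the cross lines. I'll give one light trimming tap from the right to take out the millimetre.

Call:
send_rows([
  {"x": -4.5,"y": 1,"z": 0,"rx": 0,"ry": 0,"rz": 0,"jaw": 8.8},
  {"x": -4.5,"y": 1,"z": 0,"rx": 0,"ry": 0,"rz": 0,"jaw": 8.8},
  {"x": -4.5,"y": 1,"z": 0,"rx": 0,"ry": 0,"rz": 0,"jaw": 8.8},
  {"x": -4.5,"y": 1,"z": 0,"rx": 0,"ry": 0,"rz": 0,"jaw": 8.8},
  {"x": -4.5,"y": 1,"z": 0,"rx": 0,"ry": 0,"rz": 0,"jaw": 8.8},
])

```text
clock: 14.9
tool_pos: [0.4541, -0.0698, 0.1271]
eef_rot: [0.794, 0.608, -0.0, -0.0]
contact_force: [0.5, -0.1, 0.3]
opening: 0.999
finger_force: 0.0
```

Call:
send_rows([
  {"x": -4.5,"y": 1,"z": 0,"rx": 0,"ry": 0,"rz": 0,"jaw": 8.8},
  {"x": -4.5,"y": 2,"z": 0,"rx": 0,"ry": 0,"rz": 0,"jaw": 8.8},
  {"x": -2,"y": 3.5,"z": 0,"rx": 0,"ry": 0,"rz": 0,"jaw": 8.8},
  {"x": 0,"y": 2.2,"z": 2,"rx": 0,"ry": 0,"rz": 0,"jaw": 8.8},
  {"x": 0,"y": 0,"z": 2,"rx": 0,"ry": 0,"rz": 0,"jaw": 8.8},
])

```text
clock: 15.4
tool_pos: [0.5137, -0.1994, 0.0872]
eef_rot: [0.795, 0.607, 0.002, 0.003]
contact_force: [0.1, 0.8, 0.7]
opening: 0.998
finger_force: 0.0
```

Call:
send_rows([
  {"x": 0,"y": 0,"z": 2.5,"rx": 0,"ry": 0,"rz": 0,"jaw": 8.8},
  {"x": 0,"y": 0,"z": 1.5,"rx": 0,"ry": 0,"rz": 0,"jaw": 8.8},
  {"x": 0,"y": 0,"z": 0.5,"rx": 0,"ry": 0,"rz": 0,"jaw": 8.8},
  {"x": 0,"y": 0,"z": 0,"rx": 0,"ry": 0,"rz": 0,"jaw": 8.8},
  {"x": 0,"y": 0,"z": 0,"rx": 0,"ry": 0,"rz": 0,"jaw": 8.8},
])

```text
clock: 15.9
tool_pos: [0.5109, -0.196, 0.0429]
eef_rot: [0.793, 0.609, 0.0, 0.0]
contact_force: [0.1, 0.0, -0.6]
opening: 0.998
finger_force: 0.0
```

```bash
python3 go.py 0.0 -0.059 0.042
```

```text
t 15.9 jig xy mm [  0.2 -98.3] z 42.9 F [ 0.1  0.  -0.6] op 0.998
turn tool [ 0.001  0.    -0.001] shift in aligned tool cm [ 3.93 -0.02  0.09] q [ 0.27  0.92  0.02  1.94 -0.06  0.28  0.08]
```

Call:
send_rows([
  {"x": 1.0,"y": 0,"z": 0,"rx": 0,"ry": 0,"rz": 0,"jaw": 8.8},
  {"x": 0.8,"y": 0,"z": 0,"rx": 0,"ry": 0,"rz": 0,"jaw": 8.8},
  {"x": 0.6,"y": 0,"z": 0,"rx": 0,"ry": 0,"rz": 0,"jaw": 8.8},
  {"x": 0.4,"y": 0,"z": 0,"rx": 0,"ry": 0,"rz": 0,"jaw": 8.8},
  {"x": 0.2,"y": 0,"z": 0,"rx": 0,"ry": 0,"rz": 0,"jaw": 8.8},
])

```text
clock: 16.4
tool_pos: [0.5187, -0.1658, 0.0423]
eef_rot: [0.793, 0.609, 0.0, -0.0]
contact_force: [-0.3, 0.7, -0.5]
opening: 0.998
finger_force: 0.0
```

Call:
send_rows([
  {"x": 0.2,"y": 0,"z": 0,"rx": 0,"ry": 0,"rz": 0,"jaw": 8.8},
  {"x": 0.2,"y": 0,"z": 0,"rx": 0,"ry": 0,"rz": 0,"jaw": 8.8},
  {"x": 0.2,"y": 0,"z": 0,"rx": 0,"ry": 0,"rz": 0,"jaw": 8.8},
  {"x": 0,"y": 0,"z": 0,"rx": 0,"ry": 0,"rz": 0,"jaw": 8.8},
  {"x": 0,"y": 0,"z": 0,"rx": 0,"ry": 0,"rz": 0,"jaw": 8.8},
])

```text
clock: 16.9
tool_pos: [0.5196, -0.1613, 0.0421]
eef_rot: [0.794, 0.608, -0.0, -0.0]
contact_force: [-0.4, -1.0, 0.8]
opening: 0.996
finger_force: 0.8
```

```bash
python3 go.py 0.0 -0.059 0.042
```

```text
t 16.9 jig xy mm [ -0.3 -62.5] z 42.1 F [-0.4 -1.   0.8] op 0.996
turn tool [-0.     0.    -0.002] shift in aligned tool cm [0.35 0.03 0.01] q [ 0.2   0.92  0.03  1.95 -0.09  0.28  0.04]
```

Call:
send_rows([
  {"x": 0.1,"y": 0,"z": 0,"rx": 0,"ry": 0,"rz": 0,"jaw": 8.8},
  {"x": 0.1,"y": 0,"z": 0,"rx": 0,"ry": 0,"rz": 0,"jaw": 8.8},
  {"x": 0,"y": 0,"z": 0,"rx": 0,"ry": 0,"rz": 0,"jaw": 8.8},
  {"x": 0,"y": 0,"z": 0,"rx": 0,"ry": 0,"rz": 0,"jaw": 8.8},
  {"x": 0,"y": 0,"z": 0,"rx": 0,"ry": 0,"rz": 0,"jaw": 8.8},
])

```text
clock: 17.4
tool_pos: [0.5204, -0.1591, 0.0421]
eef_rot: [0.793, 0.609, -0.0, 0.0]
contact_force: [-0.3, -3.0, 0.3]
opening: 0.998
finger_force: 1.6
```

```bash
python3 go.py 0.0 -0.059 0.042
```

```text
t 17.4 jig xy mm [ -0.1 -60.2] z 42.1 F [-0.3 -3.   0.3] op 0.998
turn tool [-0.     0.    -0.001] shift in aligned tool cm [0.12 0.01 0.01] q [ 0.19  0.92  0.03  1.95 -0.09  0.28  0.03]
```

Call:
send_rows([
  {"x": -1.0,"y": 0,"z": 0,"rx": 0,"ry": 0,"rz": 0,"jaw": 8.8},
  {"x": -2,"y": -1,"z": 0,"rx": 0,"ry": 0,"rz": 0,"jaw": 8.8},
  {"x": -3,"y": -3,"z": -4,"rx": 0,"ry": 0,"rz": 0,"jaw": 8.8},
  {"x": -3,"y": -4,"z": -5,"rx": 0,"ry": 0,"rz": 0,"jaw": 6},
  {"x": -4,"y": -4,"z": -5,"rx": 0,"ry": 0,"rz": 0,"jaw": 3},
])

```text
clock: 17.9
tool_pos: [0.4053, -0.2352, 0.1459]
eef_rot: [0.793, 0.61, 0.0, -0.0]
contact_force: [0.7, -1.5, 0.4]
opening: 0.84
finger_force: 0.0
```

Call:
send_rows([
  {"x": -4,"y": -4,"z": -5,"rx": 0,"ry": 0,"rz": 0,"jaw": 0},
  {"x": -4,"y": -2,"z": -5,"rx": 0,"ry": 0,"rz": 0,"jaw": 0},
  {"x": 0,"y": 0,"z": 0,"rx": 0,"ry": 0,"rz": 0,"jaw": 0},
  {"x": 0,"y": 0,"z": 0,"rx": 0,"ry": 0,"rz": 0,"jaw": 0},
  {"x": 0,"y": 0,"z": 0,"rx": 0,"ry": 0,"rz": 0,"jaw": 0},
])

```text
clock: 18.4
tool_pos: [0.3524, -0.2781, 0.2147]
eef_rot: [0.793, 0.609, 0.0, -0.0]
contact_force: [0.1, 0.1, 0.1]
opening: 0.384
finger_force: 0.0
```

```bash
python3 go.py 0.19 0 0.25; python3 - <<'E'
from ef import *
import pickle
T=cam("top");S=cam("scene"); pickle.dump(T,open("t5.pkl","wb"));pickle.dump(S,open("s5.pkl","wb"))
both(T,S,[.547,-.103,-.26])
J=np.array([.536,-.101,-.261]);c,s=np.cos(J[2]),np.sin(J[2])
print(T[0]["img"].shape)
E
```

```text
t 18.4 jig xy mm [-131.7 -218.4] z 214.7 F [0.1 0.1 0.1] op 0.384
turn tool [-0.    -0.001  0.001] shift in aligned tool cm [21.84 32.17 -3.53] q [ 0.58  0.53 -0.02  2.12  0.02  0.49  0.29]
top jig [ 0.5345 -0.1008 -0.2612] head [ 0.5401 -0.1002 -0.261 ] rel mm [5.3 2.1] deg 0.01
scene jig [ 0.5372 -0.1009 -0.2599] head [ 0.5488 -0.102  -0.2573] rel mm [11.5  1.9] deg 0.15
(420, 560, 3)
```

```bash
cat > prof.py <<'E'
from h import *
import pickle,sys
k=sys.argv[1]
c_=lambda n:pickle.load(open(n+k+".pkl","rb"))
def prof(c,J,ys,xs):
    P=np.array([[J[0]+np.cos(J[2])*x-np.sin(J[2])*y,J[1]+np.sin(J[2])*x+np.cos(J[2])*y,.018] for y in ys for x in xs])
    u=proj(P,c).astype(np.float32); im=c[0]["img"].astype(np.float32).mean(2)
    return cv2.remap(im,u[:,0].reshape(len(ys),-1),u[:,1].reshape(len(ys),-1),cv2.INTER_CUBIC).mean(1).round().astype(int)
for n,J in(("t",[.5345,-.1008,-.2614]),("s",[.5371,-.101,-.259])):
    c=c_(n)
    for sgn in(1,-1):
        ys=sgn*np.arange(40,72)*1e-3
        print(n,sgn,prof(c,J,ys,np.linspace(-.04,.06,60)))
E
python3 prof.py 5; python3 prof.py 4
```

```text
t 1 [180 179 179 180 180 180 181 183 185 187 188 188 187 186 183 175 163 148
 135 130 135 146 160 172 180 183 185 185 185 185 185 184]
t -1 [178 178 178 179 179 180 181 181 179 170 156 138 120 108 102 102 102 101
  95  87  81  78  82  90 100 109 113 115 114 113 112 111]
s 1 [124 119 117 116 116 117 118 119 121 126 134 144 155 163 168 169 163 151
 138 129 128 135 147 159 167 171 171 171 170 170 171 171]
s -1 [147 142 139 138 137 137 137 137 137 136 134 132 131 129 128 127 125 124
 121 117 114 111 109 107 105 103 101  98  94  90  88  87]
t 1 [171 171 172 173 175 178 180 181 181 181 182 184 188 191 191 184 171 154
 141 135 138 150 164 176 184 187 189 189 189 189 188 188]
t -1 [183 182 182 181 181 181 181 182 183 184 185 183 176 163 145 126 110  98
  90  85  81  80  84  92 102 111 116 117 117 116 115 114]
s 1 [116 117 117 118 119 122 127 135 144 154 163 169 172 174 174 171 163 151
 138 129 129 136 148 159 167 171 173 172 172 171 171 171]
s -1 [146 145 142 140 139 138 138 138 137 136 135 133 132 130 129 128 126 124
 121 118 114 110 107 105 104 104 104 104 103 101  98  95]
```

Sampling the board plane puts the head at about +2 mm now, so the last tap went slightly too far. I'll give one short tap from the left to TCP y ≈ 59.5 mm.

Call:
send_rows([
  {"x": 4.5,"y": 1,"z": 1,"rx": 0,"ry": 0,"rz": 0,"jaw": 8.8},
  {"x": 4.5,"y": 1,"z": 1,"rx": 0,"ry": 0,"rz": 0,"jaw": 8.8},
  {"x": 4.5,"y": 1,"z": 1,"rx": 0,"ry": 0,"rz": 0,"jaw": 8.8},
  {"x": 4.5,"y": 1,"z": 1,"rx": 0,"ry": 0,"rz": 0,"jaw": 8.8},
  {"x": 4.5,"y": 1,"z": 1,"rx": 0,"ry": 0,"rz": 0,"jaw": 8.8},
])

```text
clock: 19.0
tool_pos: [0.4587, -0.0718, 0.1638]
eef_rot: [0.793, 0.61, -0.001, -0.001]
contact_force: [0.6, 0.1, 0.3]
opening: 0.726
finger_force: 0.0
```

Call:
send_rows([
  {"x": 4.5,"y": 1,"z": 1,"rx": 0,"ry": 0,"rz": 0,"jaw": 8.8},
  {"x": 4.5,"y": 2,"z": 1,"rx": 0,"ry": 0,"rz": 0,"jaw": 8.8},
  {"x": 0.3,"y": 3,"z": 2,"rx": 0,"ry": 0,"rz": 0,"jaw": 8.8},
  {"x": 0,"y": 2.2,"z": 3,"rx": 0,"ry": 0,"rz": 0,"jaw": 8.8},
  {"x": 0,"y": 0,"z": 2,"rx": 0,"ry": 0,"rz": 0,"jaw": 8.8},
])

```text
clock: 19.5
tool_pos: [0.564, -0.0051, 0.0725]
eef_rot: [0.793, 0.61, 0.001, 0.001]
contact_force: [-0.6, -0.3, 0.3]
opening: 0.996
finger_force: 0.0
```

Call:
send_rows([
  {"x": 0,"y": 0,"z": 1.5,"rx": 0,"ry": 0,"rz": 0,"jaw": 8.8},
  {"x": 0,"y": 0,"z": 1,"rx": 0,"ry": 0,"rz": 0,"jaw": 8.8},
  {"x": 0,"y": 0,"z": 0,"rx": 0,"ry": 0,"rz": 0,"jaw": 8.8},
  {"x": 0,"y": 0,"z": 0,"rx": 0,"ry": 0,"rz": 0,"jaw": 8.8},
  {"x": 0,"y": 0,"z": 0,"rx": 0,"ry": 0,"rz": 0,"jaw": 8.8},
])

```text
clock: 20.0
tool_pos: [0.5618, -0.0063, 0.0513]
eef_rot: [0.793, 0.609, 0.001, 0.0]
contact_force: [0.1, -0.3, -0.5]
opening: 1.0
finger_force: 0.0
```

```bash
python3 go.py 0.0 0.0595 0.042
```

```text
t 20.0 jig xy mm [ 0.5 98.2] z 51.3 F [ 0.1 -0.3 -0.5] op 1.0
turn tool [ 0.001 -0.001 -0.001] shift in aligned tool cm [-3.87 -0.05  0.93] q [-0.1   0.91  0.05  1.89 -0.12  0.33 -0.22]
```

Call:
send_rows([
  {"x": -0.8,"y": 0,"z": 0.5,"rx": 0,"ry": 0,"rz": 0,"jaw": 8.8},
  {"x": -0.8,"y": 0,"z": 0.4,"rx": 0,"ry": 0,"rz": 0,"jaw": 8.8},
  {"x": -0.7,"y": 0,"z": 0,"rx": 0,"ry": 0,"rz": 0,"jaw": 8.8},
  {"x": -0.5,"y": 0,"z": 0,"rx": 0,"ry": 0,"rz": 0,"jaw": 8.8},
  {"x": -0.3,"y": 0,"z": 0,"rx": 0,"ry": 0,"rz": 0,"jaw": 8.8},
])

```text
clock: 20.5
tool_pos: [0.5531, -0.0374, 0.0414]
eef_rot: [0.794, 0.608, -0.0, 0.0]
contact_force: [-0.6, 0.3, 1.0]
opening: 0.998
finger_force: 0.0
```

Call:
send_rows([
  {"x": -0.2,"y": 0,"z": 0,"rx": 0,"ry": 0,"rz": 0,"jaw": 8.8},
  {"x": -0.2,"y": 0,"z": 0,"rx": 0,"ry": 0,"rz": 0,"jaw": 8.8},
  {"x": -0.2,"y": 0,"z": 0,"rx": 0,"ry": 0,"rz": 0,"jaw": 8.8},
  {"x": -0.1,"y": 0,"z": 0,"rx": 0,"ry": 0,"rz": 0,"jaw": 8.8},
  {"x": 0,"y": 0,"z": 0,"rx": 0,"ry": 0,"rz": 0,"jaw": 8.8},
])

```text
clock: 21.0
tool_pos: [0.5518, -0.0422, 0.0414]
eef_rot: [0.793, 0.609, 0.001, -0.0]
contact_force: [1.3, 2.4, 1.3]
opening: 0.998
finger_force: 1.1
```

```bash
python3 go.py 0.0 0.0595 0.042
```

```text
t 21.0 jig xy mm [ 0.1 60.9] z 41.4 F [1.3 2.4 1.3] op 0.998
turn tool [ 0.    -0.001 -0.   ] shift in aligned tool cm [-0.14 -0.01 -0.06] q [-0.03  0.93  0.03  1.92 -0.1   0.3  -0.17]
```

Call:
send_rows([
  {"x": -0.1,"y": 0,"z": 0,"rx": 0,"ry": 0,"rz": 0,"jaw": 8.8},
  {"x": -0.1,"y": 0,"z": 0,"rx": 0,"ry": 0,"rz": 0,"jaw": 8.8},
  {"x": 0,"y": 0,"z": 0,"rx": 0,"ry": 0,"rz": 0,"jaw": 8.8},
  {"x": 0,"y": 0,"z": 0,"rx": 0,"ry": 0,"rz": 0,"jaw": 8.8},
  {"x": 0,"y": 0,"z": 0,"rx": 0,"ry": 0,"rz": 0,"jaw": 8.8},
])

```text
clock: 21.5
tool_pos: [0.5512, -0.0447, 0.0414]
eef_rot: [0.793, 0.609, 0.0, -0.0]
contact_force: [1.7, 3.9, 0.9]
opening: 1.002
finger_force: 2.0
```

```bash
python3 go.py 0.0 0.0595 0.042
```

```text
t 21.5 jig xy mm [ 0.1 58.3] z 41.4 F [1.7 3.9 0.9] op 1.002
turn tool [ 0.    -0.    -0.001] shift in aligned tool cm [ 0.12 -0.01 -0.06] q [-0.02  0.93  0.03  1.92 -0.1   0.3  -0.17]
```

Call:
send_rows([
  {"x": 1.0,"y": 0,"z": 0,"rx": 0,"ry": 0,"rz": 0,"jaw": 8.8},
  {"x": 2,"y": -1,"z": -1,"rx": 0,"ry": 0,"rz": 0,"jaw": 6},
  {"x": 3,"y": -2,"z": -4,"rx": 0,"ry": 0,"rz": 0,"jaw": 3},
  {"x": 4,"y": -2,"z": -4,"rx": 0,"ry": 0,"rz": 0,"jaw": 0},
  {"x": 4,"y": -2,"z": -4,"rx": 0,"ry": 0,"rz": 0,"jaw": 0},
])

```text
clock: 22.0
tool_pos: [0.5226, 0.0916, 0.1561]
eef_rot: [0.794, 0.608, -0.001, 0.0]
contact_force: [0.7, 0.2, 1.3]
opening: 0.659
finger_force: 0.0
```

Call:
send_rows([
  {"x": 4,"y": -2,"z": -4,"rx": 0,"ry": 0,"rz": 0,"jaw": 0},
  {"x": 2,"y": 0,"z": -2,"rx": 0,"ry": 0,"rz": 0,"jaw": 0},
  {"x": 0,"y": 0,"z": 0,"rx": 0,"ry": 0,"rz": 0,"jaw": 0},
  {"x": 0,"y": 0,"z": 0,"rx": 0,"ry": 0,"rz": 0,"jaw": 0},
  {"x": 0,"y": 0,"z": 0,"rx": 0,"ry": 0,"rz": 0,"jaw": 0},
])

```text
clock: 22.5
tool_pos: [0.5203, 0.1448, 0.2074]
eef_rot: [0.794, 0.608, -0.002, 0.0]
contact_force: [-0.2, -0.2, 0.4]
opening: 0.207
finger_force: 0.0
```

```bash
python3 go.py 0.17 0 0.30; python3 - <<'E'
from ef import *
import pickle
T=cam("top");S=cam("scene"); pickle.dump(T,open("t6.pkl","wb"));pickle.dump(S,open("s6.pkl","wb"))
both(T,S,[.547,-.103,-.26])
E
python3 prof.py 6
```

```text
t 22.5 jig xy mm [-78.6 233.5] z 207.4 F [-0.2 -0.2  0.4] op 0.207
turn tool [-0.002  0.003 -0.004] shift in aligned tool cm [-23.35  24.86  -9.26] q [-0.46  0.64  0.16  1.88 -0.16  0.64 -0.46]
top jig [ 0.5343 -0.101  -0.2596] head [ 0.5396 -0.1036 -0.2782] rel mm [ 5.7 -1.1] deg -1.07
scene jig [ 0.537  -0.1011 -0.2582] head [ 0.5487 -0.1048 -0.2643] rel mm [12.3 -0.7] deg -0.35
t 1 [135 135 136 137 139 141 142 143 142 143 143 146 149 151 150 143 131 117
 105  99 100 107 115 123 127 127 126 124 122 120 119 118]
t -1 [129 129 129 129 129 129 130 131 132 133 134 135 134 129 122 114 107 101
  95  88  83  81  85  93 103 111 116 118 117 116 115 115]
s 1 [107 106 107 107 108 109 111 115 121 128 134 138 140 141 139 135 128 118
 108 101  99 104 111 119 124 124 122 120 117 116 115 115]
s -1 [118 117 115 113 112 113 113 113 113 113 112 110 109 107 106 105 104 103
 101  98  95  92  89  88  86  86  86  87  87  87  87  86]
```

The head sits square at about -1 mm, within what I can measure, so the centring is done. Next is the hold-down: closed fingers go up and round to the far side of the ball.

Call:
send_rows([
  {"x": 0,"y": 4,"z": -3,"rx": 0,"ry": 0,"rz": 0,"jaw": 0},
  {"x": 0,"y": 4,"z": -3,"rx": 0,"ry": 0,"rz": 0,"jaw": 0},
  {"x": 0,"y": 4,"z": -3,"rx": 0,"ry": 0,"rz": 0,"jaw": 0},
  {"x": 0,"y": 4,"z": -1.5,"rx": 0,"ry": 0,"rz": 0,"jaw": 0},
  {"x": -2,"y": 4,"z": 0,"rx": 0,"ry": 0,"rz": 0,"jaw": 0},
])

```text
clock: 23.1
tool_pos: [0.7118, 0.0779, 0.3154]
eef_rot: [0.792, 0.61, 0.003, -0.0]
contact_force: [0.7, 0.3, 0.6]
opening: 0.004
finger_force: 0.0
```

Call:
send_rows([
  {"x": -4,"y": 3,"z": 0,"rx": 0,"ry": 0,"rz": 0,"jaw": 0},
  {"x": -4,"y": 2.5,"z": 0,"rx": 0,"ry": 0,"rz": 0,"jaw": 0},
  {"x": -4,"y": 0,"z": 0,"rx": 0,"ry": 0,"rz": 0,"jaw": 0},
  {"x": -4,"y": 0,"z": 0,"rx": 0,"ry": 0,"rz": 0,"jaw": 0},
  {"x": -2,"y": 0,"z": 0,"rx": 0,"ry": 0,"rz": 0,"jaw": 0},
])

```text
clock: 23.6
tool_pos: [0.7135, -0.1189, 0.3122]
eef_rot: [0.796, 0.606, -0.002, 0.0]
contact_force: [-0.2, -0.9, -0.2]
opening: 0.006
finger_force: 0.0
```

```bash
python3 go.py 0.17 0 0.266
```

```text
t 23.6 jig xy mm [176.1  28.5] z 312.2 F [-0.2 -0.9 -0.2] op 0.006
turn tool [-0.002  0.004 -0.008] shift in aligned tool cm [-2.85 -0.61  4.62] q [ 0.02  0.79  0.18  1.14 -0.13  1.22 -0.08]
```

Call:
send_rows([
  {"x": -2.0,"y": 0,"z": 0,"rx": 0,"ry": 0,"rz": 0,"jaw": 0},
  {"x": -0.8,"y": 0,"z": 1,"rx": 0,"ry": 0,"rz": 0,"jaw": 0},
  {"x": 0,"y": 0,"z": 2,"rx": 0,"ry": 0,"rz": 0,"jaw": 0},
  {"x": 0,"y": 0,"z": 1.5,"rx": 0,"ry": 0,"rz": 0,"jaw": 0},
  {"x": 0,"y": 0,"z": 0,"rx": 0,"ry": 0,"rz": 0,"jaw": 0},
])

```text
clock: 24.1
tool_pos: [0.7072, -0.1362, 0.265]
eef_rot: [0.793, 0.61, -0.001, -0.003]
contact_force: [0.1, -0.7, -0.7]
opening: 0.004
finger_force: 0.0
```

```bash
python3 go.py 0.15 0 0.266
```

```text
t 24.1 jig xy mm [174.5  10.1] z 265.0 F [ 0.1 -0.7 -0.7] op 0.004
turn tool [-0.006 -0.002  0.002] shift in aligned tool cm [-1.01 -2.45 -0.1 ] q [ 0.06  0.82  0.16  1.21 -0.13  1.12 -0.03]
```

Call:
send_rows([
  {"x": -1.0,"y": 0,"z": 0,"rx": 0,"ry": 0,"rz": 0,"jaw": 0},
  {"x": 0,"y": -0.8,"z": 0,"rx": 0,"ry": 0,"rz": 0,"jaw": 0},
  {"x": 0,"y": -0.8,"z": 0,"rx": 0,"ry": 0,"rz": 0,"jaw": 0},
  {"x": 0,"y": -0.8,"z": 0,"rx": 0,"ry": 0,"rz": 0,"jaw": 0},
  {"x": 0,"y": -0.5,"z": 0,"rx": 0,"ry": 0,"rz": 0,"jaw": 0},
])

```text
clock: 24.6
tool_pos: [0.678, -0.1415, 0.2697]
eef_rot: [0.793, 0.609, 0.001, 0.001]
contact_force: [-0.2, 0.6, -0.1]
opening: 0.006
finger_force: 0.0
```

```bash
python3 go.py 0.15 0 0.266
```

```text
t 24.6 jig xy mm [147.6  -2.5] z 269.7 F [-0.2  0.6 -0.1] op 0.006
turn tool [ 0.002 -0.    -0.001] shift in aligned tool cm [0.25 0.24 0.37] q [ 0.06  0.77  0.16  1.32 -0.13  1.06 -0.02]
```

Call:
send_rows([
  {"x": 0.25,"y": -0.4,"z": 0.5,"rx": 0,"ry": 0,"rz": 0,"jaw": 0},
  {"x": 0,"y": -0.8,"z": 0.2,"rx": 0,"ry": 0,"rz": 0,"jaw": 0},
  {"x": 0,"y": -0.8,"z": 0.3,"rx": 0,"ry": 0,"rz": 0,"jaw": 0},
  {"x": 0,"y": -0.8,"z": 0.3,"rx": 0,"ry": 0,"rz": 0,"jaw": 0},
  {"x": 0,"y": -0.8,"z": 0.3,"rx": 0,"ry": 0,"rz": 0,"jaw": 0},
])

```text
clock: 25.1
tool_pos: [0.6447, -0.1295, 0.2531]
eef_rot: [0.793, 0.609, 0.001, 0.001]
contact_force: [1.0, -0.1, 0.7]
opening: 0.008
finger_force: 0.7
```

```bash
python3 go.py 0.12 0 0.26
```

```text
t 25.1 jig xy mm [112.4   0.5] z 253.1 F [ 1.  -0.1  0.7] op 0.008
turn tool [ 0.003 -0.    -0.001] shift in aligned tool cm [-0.05  0.76 -0.69] q [ 0.05  0.73  0.16  1.47 -0.13  0.95 -0.02]
```

Call:
send_rows([
  {"x": 0,"y": -0.7,"z": 0.2,"rx": 0,"ry": 0,"rz": 0,"jaw": 0},
  {"x": 0,"y": -0.7,"z": 0.3,"rx": 0,"ry": 0,"rz": 0,"jaw": 0},
  {"x": 0,"y": -0.7,"z": 0.4,"rx": 0,"ry": 0,"rz": 0,"jaw": 0},
  {"x": 0,"y": -0.7,"z": 0.5,"rx": 0,"ry": 0,"rz": 0,"jaw": 0},
  {"x": 0,"y": 0,"z": 0,"rx": 0,"ry": 0,"rz": 0,"jaw": 0},
])

```text
clock: 25.6
tool_pos: [0.615, -0.1218, 0.2376]
eef_rot: [0.793, 0.609, -0.001, -0.001]
contact_force: [-0.2, 0.3, -0.1]
opening: 0.006
finger_force: 0.0
```

```bash
python3 go.py 0.08 0 0.235; python3 - <<'E'
from h import *
S=cam("scene")
cv2.imwrite("pics/c7.png",cv2.resize(S[0]["img"][150:320,170:340,::-1],None,fx=3.5,fy=3.5,interpolation=cv2.INTER_CUBIC))
E
```

```text
t 25.6 jig xy mm [81.7  0.3] z 237.6 F [-0.2  0.3 -0.1] op 0.006
turn tool [-0.003  0.    -0.001] shift in aligned tool cm [-0.03 -0.17  0.26] q [ 0.04  0.71  0.15  1.58 -0.13  0.87 -0.02]
```

View pics/c7.png

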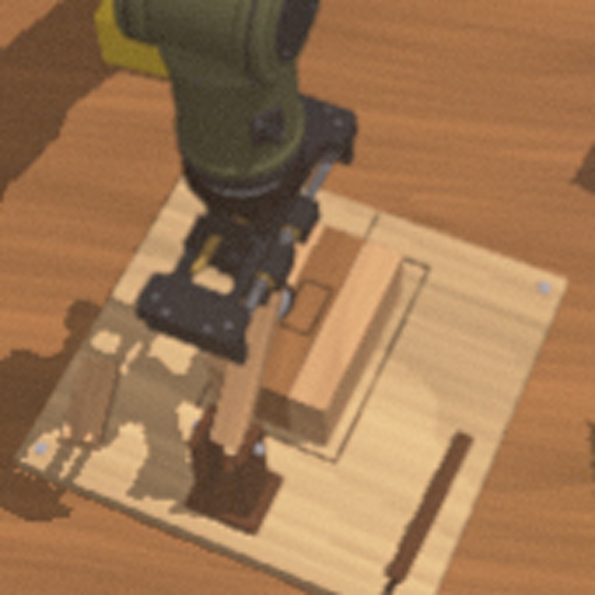

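The picture shows the bar leaning toward the robot, with the ball under the closed fingers near (275,295). I'll step up over the ball and press down along the arc.

Call:
send_rows([
  {"x": 0,"y": 0.2,"z": -1.0,"rx": 0,"ry": 0,"rz": 0,"jaw": 0},
  {"x": 0,"y": 0,"z": -1.2,"rx": 0,"ry": 0,"rz": 0,"jaw": 0},
  {"x": 0,"y": -1.8,"z": 0,"rx": 0,"ry": 0,"rz": 0,"jaw": 0},
  {"x": 0,"y": -1.8,"z": 0,"rx": 0,"ry": 0,"rz": 0,"jaw": 0},
  {"x": 0,"y": 0,"z": 0,"rx": 0,"ry": 0,"rz": 0,"jaw": 0},
])

```text
clock: 26.15
tool_pos: [0.5825, -0.1132, 0.2618]
eef_rot: [0.793, 0.609, -0.0, -0.0]
contact_force: [0.6, -0.0, -0.2]
opening: 0.002
finger_force: 0.0
```

```bash
python3 go.py 0.045 0 0.252
```

```text
t 26.15 jig xy mm [48.1  0.2] z 261.8 F [ 0.6 -0.  -0.2] op 0.002
turn tool [-0.001 -0.    -0.001] shift in aligned tool cm [-0.02 -0.31  0.98] q [ 0.02  0.63  0.16  1.66 -0.12  0.86 -0.03]
```

Call:
send_rows([
  {"x": 0,"y": -0.3,"z": 0.8,"rx": 0,"ry": 0,"rz": 0,"jaw": 0},
  {"x": 0,"y": -0.4,"z": 0.5,"rx": 0,"ry": 0,"rz": 0,"jaw": 0},
  {"x": 0,"y": -0.6,"z": 0.7,"rx": 0,"ry": 0,"rz": 0,"jaw": 0},
  {"x": 0,"y": -0.6,"z": 0.7,"rx": 0,"ry": 0,"rz": 0,"jaw": 0},
  {"x": 0,"y": -0.6,"z": 0.8,"rx": 0,"ry": 0,"rz": 0,"jaw": 0},
])

```text
clock: 26.65
tool_pos: [0.5587, -0.1067, 0.2256]
eef_rot: [0.793, 0.609, -0.001, -0.001]
contact_force: [-3.7, 1.1, 3.9]
opening: 0.002
finger_force: 2.2
```

```bash
python3 go.py 0.0113 0 0.205
```

```text
t 26.65 jig xy mm [23.4  0.4] z 225.6 F [-3.7  1.1  3.9] op 0.002
turn tool [-0.002 -0.    -0.001] shift in aligned tool cm [-0.04 -1.21  2.06] q [ 0.02  0.65  0.14  1.77 -0.13  0.73 -0.03]
```

Call:
send_rows([
  {"x": 0,"y": -0.4,"z": 0.7,"rx": 0,"ry": 0,"rz": 0,"jaw": 0},
  {"x": 0,"y": -0.4,"z": 0.7,"rx": 0,"ry": 0,"rz": 0,"jaw": 0},
  {"x": 0,"y": -0.4,"z": 0.7,"rx": 0,"ry": 0,"rz": 0,"jaw": 0},
  {"x": 0,"y": -0.3,"z": 0.7,"rx": 0,"ry": 0,"rz": 0,"jaw": 0},
  {"x": 0,"y": -0.3,"z": 0.7,"rx": 0,"ry": 0,"rz": 0,"jaw": 0},
])

```text
clock: 27.15
tool_pos: [0.5424, -0.1024, 0.1898]
eef_rot: [0.793, 0.609, 0.0, 0.0]
contact_force: [-1.4, 0.5, 0.9]
opening: 0.004
finger_force: 0.8
```

```bash
python3 go.py 0.001 0 0.177
```

```text
t 27.15 jig xy mm [6.5 0.3] z 189.8 F [-1.4  0.5  0.9] op 0.004
turn tool [ 0.    -0.    -0.001] shift in aligned tool cm [-0.03 -0.55  1.28] q [ 0.03  0.68  0.13  1.86 -0.14  0.61 -0.02]
```

Call:
send_rows([
  {"x": 0,"y": -0.3,"z": 0.8,"rx": 0,"ry": 0,"rz": 0,"jaw": 0},
  {"x": 0,"y": -0.2,"z": 0.8,"rx": 0,"ry": 0,"rz": 0,"jaw": 0},
  {"x": 0,"y": -0.2,"z": 0.8,"rx": 0,"ry": 0,"rz": 0,"jaw": 0},
  {"x": 0,"y": -0.1,"z": 0.7,"rx": 0,"ry": 0,"rz": 0,"jaw": 0},
  {"x": 0,"y": 0,"z": 0.6,"rx": 0,"ry": 0,"rz": 0,"jaw": 0},
])

```text
clock: 27.65
tool_pos: [0.5345, -0.1002, 0.1528]
eef_rot: [0.793, 0.609, -0.0, -0.0]
contact_force: [-1.4, 1.2, 1.6]
opening: 0.006
finger_force: 0.5
```

```bash
python3 go.py -0.005 0 0.137
```

```text
t 27.65 jig xy mm [-1.7  0.4] z 152.8 F [-1.4  1.2  1.6] op 0.006
turn tool [-0.    -0.    -0.001] shift in aligned tool cm [-0.04 -0.33  1.58] q [ 0.03  0.73  0.11  1.91 -0.15  0.51 -0.01]
```

Call:
send_rows([
  {"x": 0,"y": 0,"z": 0.4,"rx": 0,"ry": 0,"rz": 0,"jaw": 0},
  {"x": 0,"y": 0,"z": 0.3,"rx": 0,"ry": 0,"rz": 0,"jaw": 0},
  {"x": 0,"y": 0,"z": 0.3,"rx": 0,"ry": 0,"rz": 0,"jaw": 0},
  {"x": 0,"y": 0,"z": 0.2,"rx": 0,"ry": 0,"rz": 0,"jaw": 0},
  {"x": 0,"y": 0,"z": 0.1,"rx": 0,"ry": 0,"rz": 0,"jaw": 0},
])

```text
clock: 28.15
tool_pos: [0.5346, -0.1003, 0.1404]
eef_rot: [0.793, 0.609, 0.0, 0.0]
contact_force: [-0.4, 0.1, 0.3]
opening: 0.003
finger_force: 0.4
```

Call:
send_rows([
  {"x": 0,"y": 0,"z": 0.1,"rx": 0,"ry": 0,"rz": 0,"jaw": 0},
  {"x": 0,"y": 0,"z": 0.1,"rx": 0,"ry": 0,"rz": 0,"jaw": 0},
  {"x": 0,"y": 0,"z": 0,"rx": 0,"ry": 0,"rz": 0,"jaw": 0},
  {"x": 0,"y": 0,"z": 0,"rx": 0,"ry": 0,"rz": 0,"jaw": 0},
  {"x": 0,"y": 0,"z": 0,"rx": 0,"ry": 0,"rz": 0,"jaw": 0},
])

```text
clock: 28.65
tool_pos: [0.5348, -0.1003, 0.1386]
eef_rot: [0.793, 0.609, 0.0, 0.0]
contact_force: [-0.1, 0.1, -0.2]
opening: 0.005
finger_force: 0.0
```

```bash
python3 go.py -0.005 0 0.137
```

```text
t 28.65 jig xy mm [-1.3  0.4] z 138.6 F [-0.1  0.1 -0.2] op 0.005
turn tool [ 0.001 -0.    -0.001] shift in aligned tool cm [-0.04 -0.37  0.16] q [ 0.04  0.75  0.1   1.92 -0.16  0.48 -0.01]
```

Call:
send_rows([
  {"x": 0,"y": 0,"z": 0.1,"rx": 0,"ry": 0,"rz": 0,"jaw": 0},
  {"x": 0,"y": 0,"z": 0.1,"rx": 0,"ry": 0,"rz": 0,"jaw": 0},
  {"x": 0,"y": 0,"z": 0,"rx": 0,"ry": 0,"rz": 0,"jaw": 0},
  {"x": 0,"y": 0,"z": 0,"rx": 0,"ry": 0,"rz": 0,"jaw": 0},
  {"x": 0,"y": 0,"z": 0,"rx": 0,"ry": 0,"rz": 0,"jaw": 0},
])

```text
clock: 29.15
tool_pos: [0.5348, -0.1002, 0.1371]
eef_rot: [0.793, 0.609, 0.0, 0.0]
contact_force: [-0.9, 0.2, 6.4]
opening: 0.004
finger_force: 3.1
```

```bash
python3 go.py -0.005 0 0.137
```

```text
t 29.15 jig xy mm [-1.4  0.4] z 137.1 F [-0.9  0.2  6.4] op 0.004
turn tool [ 0.001 -0.    -0.001] shift in aligned tool cm [-0.04 -0.36  0.01] q [ 0.04  0.76  0.1   1.92 -0.16  0.47 -0.01]
```

Call:
send_rows([
  {"x": 0,"y": 0,"z": 0.1,"rx": 0,"ry": 0,"rz": 0,"jaw": 0},
  {"x": 0,"y": 0,"z": 0,"rx": 0,"ry": 0,"rz": 0,"jaw": 0},
  {"x": 0,"y": 0,"z": 0,"rx": 0,"ry": 0,"rz": 0,"jaw": 0},
  {"x": 0,"y": 0,"z": 0,"rx": 0,"ry": 0,"rz": 0,"jaw": 0},
  {"x": 0,"y": 0,"z": 0,"rx": 0,"ry": 0,"rz": 0,"jaw": 0},
])

```text
clock: 29.65
tool_pos: [0.5348, -0.1003, 0.1369]
eef_rot: [0.793, 0.609, 0.001, 0.0]
contact_force: [-3.8, 0.7, 13.6]
opening: 0.001
finger_force: 6.8
```

The force rises steeply to 13.6 N with no more travel, so the pad is seated at level. I'll retreat straight up and clear, then check.

Call:
send_rows([
  {"x": 0,"y": 0,"z": -0.5,"rx": 0,"ry": 0,"rz": 0,"jaw": 0},
  {"x": 0,"y": 0,"z": -2,"rx": 0,"ry": 0,"rz": 0,"jaw": 0},
  {"x": 0,"y": 0,"z": -4,"rx": 0,"ry": 0,"rz": 0,"jaw": 0},
  {"x": 2,"y": -3,"z": -4,"rx": 0,"ry": 0,"rz": 0,"jaw": 0},
  {"x": 4,"y": -2,"z": 0,"rx": 0,"ry": 0,"rz": 0,"jaw": 0},
])

```text
clock: 30.15
tool_pos: [0.5049, -0.0346, 0.2417]
eef_rot: [0.796, 0.606, 0.003, 0.003]
contact_force: [1.3, -0.0, -0.4]
opening: 0.005
finger_force: 0.0
```

Call:
send_rows([
  {"x": 5,"y": 0,"z": 0,"rx": 0,"ry": 0,"rz": 0,"jaw": 0},
  {"x": 5,"y": 0,"z": 0,"rx": 0,"ry": 0,"rz": 0,"jaw": 0},
  {"x": 5,"y": 0,"z": 0,"rx": 0,"ry": 0,"rz": 0,"jaw": 0},
  {"x": 5,"y": 0,"z": 0,"rx": 0,"ry": 0,"rz": 0,"jaw": 0},
  {"x": 4,"y": 0,"z": 0,"rx": 0,"ry": 0,"rz": 0,"jaw": 0},
])

```text
clock: 30.65
tool_pos: [0.5657, 0.2043, 0.2375]
eef_rot: [0.793, 0.61, 0.0, -0.0]
contact_force: [1.1, -0.8, -0.7]
opening: 0.006
finger_force: 0.0
```

Call:
send_rows([
  {"x": 3,"y": 0,"z": 0,"rx": 0,"ry": 0,"rz": 0,"jaw": 0},
  {"x": 0,"y": 0,"z": 0,"rx": 0,"ry": 0,"rz": 0,"jaw": 0},
  {"x": 0,"y": 0,"z": 0,"rx": 0,"ry": 0,"rz": 0,"jaw": 0},
  {"x": 0,"y": 0,"z": 0,"rx": 0,"ry": 0,"rz": 0,"jaw": 0},
  {"x": 0,"y": 0,"z": 0,"rx": 0,"ry": 0,"rz": 0,"jaw": 0},
])

```text
clock: 31.15
tool_pos: [0.5735, 0.2275, 0.2378]
eef_rot: [0.794, 0.608, -0.0, 0.0]
contact_force: [-0.3, -0.3, 0.0]
opening: 0.004
finger_force: 0.0
```

```bash
python3 - <<'E'
from ef import *
import pickle
T=cam("top");S=cam("scene"); pickle.dump(T,open("t8.pkl","wb"));pickle.dump(S,open("s8.pkl","wb"))
A=cv2.resize(T[0]["img"][140:250,235:355,::-1],None,fx=4,fy=4,interpolation=cv2.INTER_CUBIC)[:, :400]
B=cv2.resize(S[0]["img"][185:335,170:340,::-1],None,fx=3,fy=3,interpolation=cv2.INTER_CUBIC)[:,100:500]
im=np.zeros((450,800,3),np.uint8); im[:440,:400]=A; im[:450,400:]=B
cv2.imwrite("pics/c8.png",im)
both(T,S,[.547,-.103,-.26])
J=[.536,-.101,-.261];c,s=np.cos(J[2]),np.sin(J[2])
for a in(1.5,1.57):
  r=.145-.15*np.sin(a);P=[[J[0]+c*r,J[1]+s*r,.111+.15*np.cos(a)]]
  print(a,(proj(P,T)-[235,140])*4,(proj(P,S)-[170,185])*3+[300,0])
E
python3 prof.py 8
```

```text
top jig [ 0.5348 -0.1008 -0.2616] head [ 0.5406 -0.1041 -0.2572] rel mm [ 6.5 -1.7] deg 0.25
scene jig [ 0.5372 -0.1006 -0.2601] head [ 0.5485 -0.1035 -0.2982] rel mm [11.7  0.2] deg -2.19
1.5 [[227.3139383  238.20384567]] [[568.72056691 120.37111846]]
1.57 [[226.77549006 239.91949341]] [[569.24096743 126.00394661]]
t 1 [114 115 115 116 117 119 120 120 118 116 114 113 115 117 117 113 104  94
  86  83  85  93 102 109 115 117 119 120 121 121 121 121]
t -1 [163 163 163 163 163 164 166 167 169 171 172 170 164 153 137 121 108  98
  92  87  83  82  86  94 104 112 117 119 118 116 115 115]
s 1 [ 91  91  91  91  92  93  95  98 101 105 109 111 113 114 114 112 108 102
  95  90  90  94 100 107 111 114 115 116 116 116 117 117]
s -1 [132 121 112 108 109 112 117 126 136 147 156 163 167 168 168 168 168 168
 168 168 167 167 167 167 168 169 169 168 165 158 148 135]
```

View pics/c8.png

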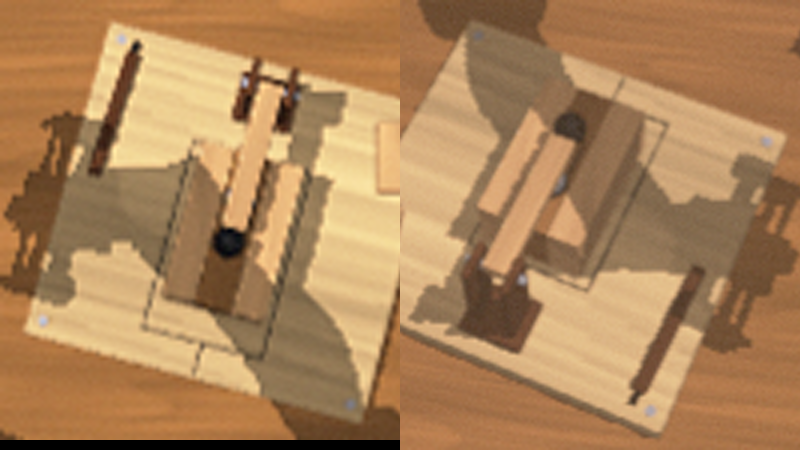

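The arm lies level on the head: the ball is at (229,242) and (570,126), matching the 1.57 rad prediction. The head is unmoved and square between the long lines, and the pencil and wedge look undisturbed.

```bash
python3 -c "
from plant import *
print(finish_job())"
```

```text
the job is handed in; nothing more can be done
None
```

The mallet head is square and about 1 mm right of centre between the long lines, the hold-down pad rests on it at level, and the job was handed in after about 31 s (result not shown to me).

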